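# Turn the order tag over through the twisted chute

### The job

Slide the clamp's jaw open, lift the order tag out by its tab, and feed it body-first down the twisted wire chute with its orange face uppermost, holding it in line with the sloping slot until most of its body is inside before letting go. It should come out turned over and lie flat, white side up, in the tray at the chute's foot; leave the other kitchen things where they are.

Things in the scene. Friction and masses are not known exactly. Their poses are not given: they have to be found in the camera images.
- tag: Rigid order tag, 8 mm thick, one face orange, the other white: body 34 mm wide, 40 mm long, then centred on its end a tab 14 mm wide, 28 mm long. Origin: middle of the body's free end. z along the tag to the tab (body 0-40, tab 40-68 mm), y across the width, +x out of the orange face. Starts upright in the clamp, tab up, orange face away from the sliding jaw; axes as the clamp's.
- tag_mid (a point): Point in the tag, 30 mm along its z from its origin, in the middle of width and thickness.
- clamp: Fixed tag clamp, blue base 20 mm high, x -110 to +35 mm, y +-32 mm. Origin on the table under the tag; z up. The tag stands on the base at x = 0, shoulders at z 60 mm, tab top at z 88 mm. Behind it (+x) a fixed jaw, 50 mm wide, up to z 55 mm; a sill and end stops up to z 32 mm keep it standing when the jaw is open (1 to 1.5 mm play).
- jaw (a joint): Sliding jaw of the clamp, m. 0 = shut, grows as it slides to the clamp's -x, 0.030 = fully open; stays where left (about 2 N friction). Two prongs on it (top at z 67 mm) reach 8 to 9 mm over the tag's shoulders and hold it down; from 0.012 on they are clear of the tag. Starts nearly shut.
- jaw_grip (a point): Point on the axis of the jaw's upright black finger post, 12 mm below its top. The post is 14 mm wide (clamp y) by 16 mm (clamp x), free from z 43 to 88 mm over the table; jaw shut, it is 55 mm from the tag on the clamp's -x side.
- chute: Fixed wire chute on a grey plate 140 mm wide, wooden tray at its foot. Origin on the table below the mouth's centre; z up, x the heading of the run. From the mouth, 288 mm up, the slot goes down 35 degrees from vertical towards +x: 35 mm straight, half a turn of twist over 235 mm, a bend out into the tray. Clear slot 38 mm wide, 16 mm gap; wires 5 and 8 mm; highest point z 0.31. A tag let go in it slides down by itself.
- mouth: Red wire collar, 74 x 51 mm outside, round the chute's mouth. Origin: mouth centre; z up and out along the slot's axis (35 degrees from vertical, leaning to the chute's -x), y along the slot's width, x across its gap, out of its upper side. Wire ends are flared 7 mm over the first 10 mm; nothing stands over 5 mm proud. A tag with axes as this body's goes in orange face uppermost.
- chute_mid (a point): Point on the slot's axis half way along the twist.
- tray (a point): Centre of the tray floor (9 mm above the table); the tray is 140 mm along the chute's x and 110 mm wide inside, side and far walls 42 mm high over the table.
- pot_lid: Steel stockpot lid, 224 mm across, 52 mm high, lying on the table; bystander. Origin under its centre.
- spoon_rest: White ceramic spoon rest, dish 96 mm across with a short arm along its x, 15 mm high; bystander. Origin under the dish.
- scoop: Yellow plastic scoop, 85 x 60 x 40 mm with a handle to -x; bystander. Origin under its bowl.
- jar: Jar 72 mm across and 100 mm high; bystander. Origin under its centre.
- caddy: Fixed steel condiment caddy about 110 x 200 mm with a hoop handle 174 mm high and a bamboo spatula clipped upright to it, 280 mm high. Origin under its centre; bystander.
There are look-alikes about, which are no part of the job. What is shaped like the clamp but turquoise is not meant.

How it is judged:
On the way, in this order (a step that is already met when the one before it is completed fails the run):
1. the jaw is slid back clear of the tag, which still stands in the clamp (value of joint jaw above 0.012 m and distance of tag from where it was at the start of the episode below 0.012 m), for 0.1 s.
2. the tag is lifted out of the clamp (height (world z) of tag_mid above 0.1 m), for 0.1 s.
3. the tag is held in the chute's mouth, at least half of its body inside, in line with the slot (z of tag in the frame of mouth between -0.06 and -0.02 m and x of tag in the frame of mouth between -0.009 and 0.009 m and y of tag in the frame of mouth between -0.009 and 0.009 m and angle between the z axis of tag and the z axis of mouth, either way round below 0.26 rad), for 0.1 s.
4. the tag passes through the twist (distance between tag_mid and chute_mid below 0.05 m).
At the end, for the whole second after the job is handed in: The tag lies still and flat (within about 14 degrees) on the tray floor, white side up, its middle within 85 mm of the tray's centre (z of tag_mid in the frame of tray below 0.012 m and horizontal distance between tag_mid and tray below 0.085 m and angle between tag's own x axis and vertical above 2.9 rad and linear speed of tag below 0.02 m/s and angular speed of tag below 0.2 rad/s); the robot touches nothing.
It fails at once if a bystander (pot lid, spoon rest, scoop or jar) is shoved more than 30 mm (distance of any of pot_lid, spoon_rest, scoop, jar from where it was at the start of the episode above 0.03 m).
It also fails if it takes over 58 s, if anything falls off the work surface, if the arm or the gripper's body presses on something with over 40 N, if the wrist force passes 120 N, or if a joint passes its speed limit or range.

### The arm

A 6-joint arm with a two-finger parallel gripper is mounted at the origin on the work surface. World frame = base frame: x ahead of the robot, y to its left, z up, the work surface at z = 0. Lengths are in m, angles in rad, forces in N, time in s.
With the tool pointing down it reaches from about 0.275 to 1 m from the base axis. Payload 8.4 kg.
Tool frame: the origin (TCP) lies midway between the tips of the shut fingers; the grasp point (between the pads) lies 19 mm behind it; z points along the fingers, y is the direction in which the jaws open and shut (so a half turn about z gives the same grasp; the last joint's range is limited). The gripper opens to 85 mm and grips with 20 to 120 N. Pads are 22 mm wide; open, the fingers measure 114 mm over their backs; the gripper's body (76 mm by 85 mm) begins 54 mm behind the grasp point. The pads swing forward as they close: fully open they stand 13 mm farther back than shut.
Start: joints at [1.171, 0.353, 1.633, -0, 1.155, -0.002], TCP at [0.242, 0.576, 0.231] pointing down, gripper open.
Joint ranges: [-2.63, 2.63], [-0.92, 2.1], [0.06, 2.66], [-1.3, 4.44], [0, 2.69], [-3.02, 3.02]. Speed limits (rad/s): [2.22, 2.22, 2.79, 3.14, 3.14, 3.14].

### API

Orientations are given as a unit quaternion [x, y, z, w].
In Python, from cell import manip gives the robot as it stands.
- The arm moves only by the shell command python3 -m crank 'ROWS' [OPENING]. ROWS is JSON, a list of rows, each an object of numbers: "tx", "ty", "tz": the shift along the tool's x, y, z scaled (see below); "rx", "ry", "rz": the turn, a rotation vector about the tool's x, y, z scaled (see below). In form: [{"tx": .., "ty": .., "tz": .., "rx": .., "ry": .., "rz": ..}, ...]. A call has 1 to 8 rows; each row is the pose to reach, as a shift and turn from the pose commanded when the call began, along the tool's axes at that moment; what a row does not reach only later rows make up. The controller multiplies each number of a shift by 0.2 m and each number of a turn by 30 degrees. A row lasts 1/8 s, in which the tool goes at most 62.5 mm and 10.7 degrees, less where a joint would pass 70% of its speed; a pose out of reach is approached as far as the arm can. A call with a number of a shift or a turn outside -1 to 1 is refused whole. A call with a gripper value outside its range is refused whole. OPENING is the opening, from -1 (shut) to 1 (fully open), so that 0 is half open, set as the call begins (- or left out, the last holds). The fingers move at their own pace and stop on an object; the grip force is fixed at half the most. Time passes only in rows, so rows that repeat a pose let the fingers close. It gives the time, the measured TCP pose, the force and the opening at its end, in the units of the state.
- manip.read_state(): the state, without advancing time (a new reading comes with each control period).
- manip.grab_frame(name): name is "side" or "top" or "wrist"; returns a dict with "color" (400x640x3 uint8, red, green, blue), "vertical_fov" (degrees; the focal length in pixels is half the picture's height over the tangent of half this angle, whatever the lens; pixels are square), "cx", "cy" (the principal point, pixels), "rvec" (rotation vector, rad) and "tvec" (3), from world to camera coordinates, as OpenCV has them. Camera axes: x right, y down, z forward; pixel columns grow to the right and rows downward; lengths in m; the calibration is good to about 2 mm. A picture is of the moment at which its call begins. There is no depth.
- manip.hand_in(): hands the job in, once; it reports no verdict.
The state is a dict: "clock": time; "qpos": joint angles; "dq": joint speeds; "effort": joint torques, N m; "eef_pos": TCP position; "tcp_rot": TCP orientation; "wrist_force": force on the tool from outside, world axes, zero at the start; "moment": the same for the moment, N m; "width": opening from 0.0 (shut) to 1.0 (fully open).
Only numpy, scipy, OpenCV 4.12 (cv2) and the standard library are available. Lean on these libraries where they do the work, as an engineer would, in place of code of your own. Each camera call takes 0.05 s, during which the arm holds its last target.

## Working session

There is one attempt and no reset: what is moved stays moved. The work goes in short steps, Python scripts to look and compute and a shell command to move; the robot and the scene stay as the last step left them, time stands still between calls to the robot, and variables do not carry over. Pictures are saved under pics/ and viewed, and the job is handed in when it is done.

```bash
ls; mkdir -p pics
cat > h.py <<'E'
import numpy as np,cv2
from scipy.spatial.transform import Rotation as R
from cell import manip
def grab(n,save=None):
    f=manip.grab_frame(n)
    f['Rm']=cv2.Rodrigues(np.array(f['rvec'],float))[0]; f['t']=np.array(f['tvec'],float).ravel()
    f['f']=200/np.tan(np.radians(f['vertical_fov']/2))
    if save: cv2.imwrite(save,f['color'][:,:,::-1]); np.savez(save.replace('.png','.npz'),color=f['color'],Rm=f['Rm'],t=f['t'],f=f['f'],cx=f['cx'],cy=f['cy'])
    return f
def load(p): 
    d=np.load(p); return {k:d[k] for k in d.files}
def ray(f,u,v):
    d=f['Rm'].T@np.array([(u-f['cx'])/f['f'],(v-f['cy'])/f['f'],1.]); c=-f['Rm'].T@f['t']; return c,d
def onz(f,u,v,z):
    c,d=ray(f,u,v); return c+d*(z-c[2])/d[2]
def proj(f,P):
    q=f['Rm']@np.array(P)+f['t']; return np.array([f['f']*q[0]/q[2]+f['cx'],f['f']*q[1]/q[2]+f['cy']])
def tri(obs):
    A=np.zeros((3,3));b=np.zeros(3)
    for f,u,v in obs:
        c,d=ray(f,u,v); d=d/np.linalg.norm(d); M=np.eye(3)-np.outer(d,d); A+=M;b+=M@c
    p=np.linalg.solve(A,b); return p,[proj(f,p)-[u,v] for f,u,v in obs]
E
python3 - <<'E'
from h import *
for n in ['side','top','wrist']:
    f=grab(n,f'pics/{n}0.png'); print(n,f['vertical_fov'],f['cx'],f['cy'],-f['Rm'].T@f['t'],f['Rm'][2], {k:v for k,v in f.items() if k not in('color','Rm')})
print(manip.read_state())
E
```

```text
pics
side 42.04887915537198 316.31506207144076 203.64279759975818 [-0.12551483 -1.49924717  1.46765677] [ 0.31809698  0.72413911 -0.61191247] {'vertical_fov': 42.04887915537198, 'cx': 316.31506207144076, 'cy': 203.64279759975818, 'rvec': array([ 2.18981106, -0.4648459 ,  0.22331187]), 'tvec': array([-0.48676256,  0.29214218,  2.02366687]), 't': array([-0.48676256,  0.29214218,  2.02366687]), 'f': np.float64(520.3542831250993)}
top 55.09298799550808 318.7534172788397 197.03973828259836 [0.30016194 0.02460727 1.33211877] [ 0.22183914  0.0195029  -0.97488821] {'vertical_fov': 55.09298799550808, 'cx': 318.7534172788397, 'cy': 197.03973828259836, 'rvec': array([ 2.15783316, -2.03441547,  0.22229859]), 'tvec': array([0.0152393 , 0.59006273, 1.23159931]), 't': array([0.0152393 , 0.59006273, 1.23159931]), 'f': np.float64(383.4364199789248)}
wrist 71.4486727957376 320.716047765882 202.25638864458907 [0.16657314 0.60902855 0.37336603] [ 0.29656591 -0.12545282 -0.94673663] {'vertical_fov': 71.4486727957376, 'cx': 320.716047765882, 'cy': 202.25638864458907, 'rvec': array([-2.37845831, -1.58202517, -0.26038454]), 'tvec': array([-0.62566515, -0.04289319,  0.38048374]), 't': array([-0.62566515, -0.04289319,  0.38048374]), 'f': np.float64(278.0801277192756)}
{'clock': 0.15, 'qpos': array([ 1.17060498e+00,  3.53494958e-01,  1.63395849e+00,  1.53830809e-05,
        1.15519396e+00, -2.39044861e-03]), 'dq': array([-0.00028033,  0.00126087, -0.00258719, -0.00249922,  0.00052379,
        0.00074844]), 'effort': array([ 6.85343530e-04, -6.05633712e+01, -3.42339599e+01,  7.84373015e-05,
        5.99730280e-03, -2.43463711e-05]), 'eef_pos': array([0.24196986, 0.57586989, 0.23073251]), 'tcp_rot': array([ 1.97594600e-01,  9.80283681e-01, -5.15323852e-04, -1.12334183e-04]), 'wrist_force': array([ 0.21752104, -0.00393553,  0.7603818 ]), 'moment': array([-0.03807299,  0.01869911,  0.00284468]), 'width': 0.9967566342857979}
```

View pics/side0.png

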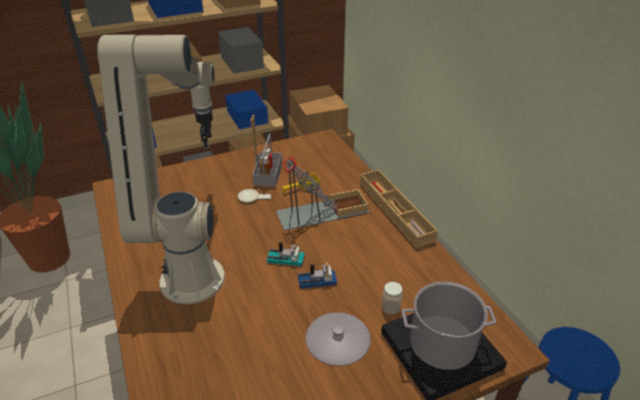

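View pics/top0.png

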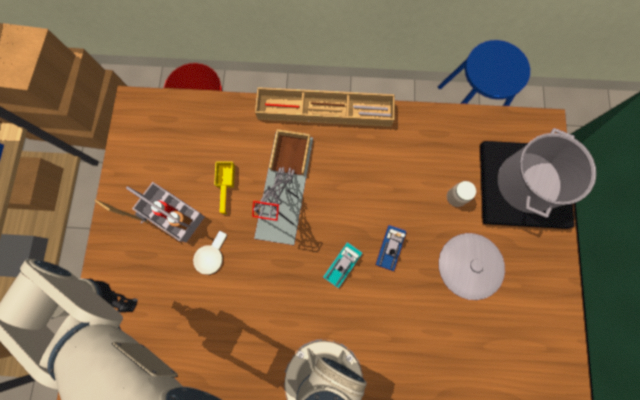

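View pics/wrist0.png

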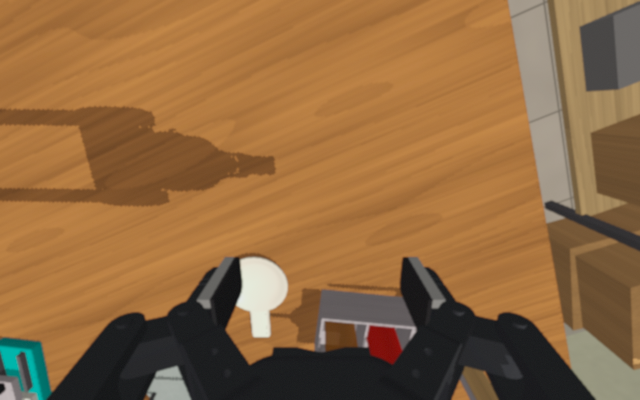

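Side: blue clamp at about (317,278), turquoise look-alike at (287,256), chute mouth (red) at (291,165), tray at (347,204). Top: blue clamp (392,248), red collar (265,210), tray (291,152). I'll zoom in on these.

Run:
```python
import cv2,numpy as np
s=cv2.imread('pics/side0.png');t=cv2.imread('pics/top0.png')
a=cv2.resize(s[255:295,280:360],(800,400),interpolation=cv2.INTER_CUBIC)
b=cv2.resize(t[222:282,352:432],(800,600),interpolation=cv2.INTER_CUBIC)
cv2.imwrite('pics/z1.png',a);cv2.imwrite('pics/z2.png',b)
cv2.imwrite('pics/z3.png',cv2.resize(s[145:235,265:385],(800,600),interpolation=cv2.INTER_CUBIC))
cv2.imwrite('pics/z4.png',cv2.resize(t[120:255,230:330],(444,600),interpolation=cv2.INTER_CUBIC))
```

```text
(no output)
```

View pics/z1.png

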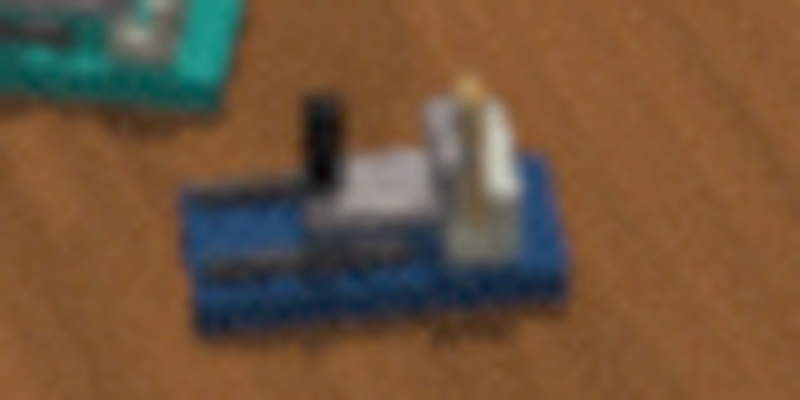

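View pics/z2.png

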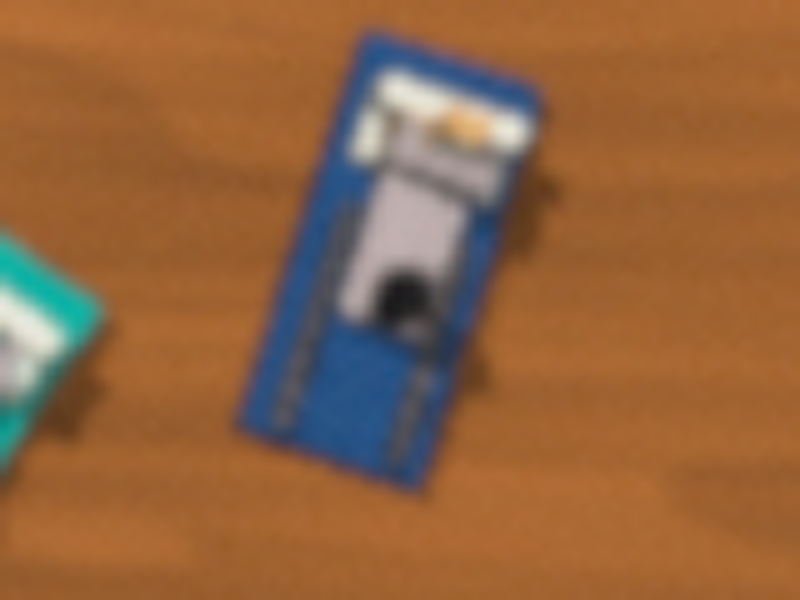

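View pics/z3.png

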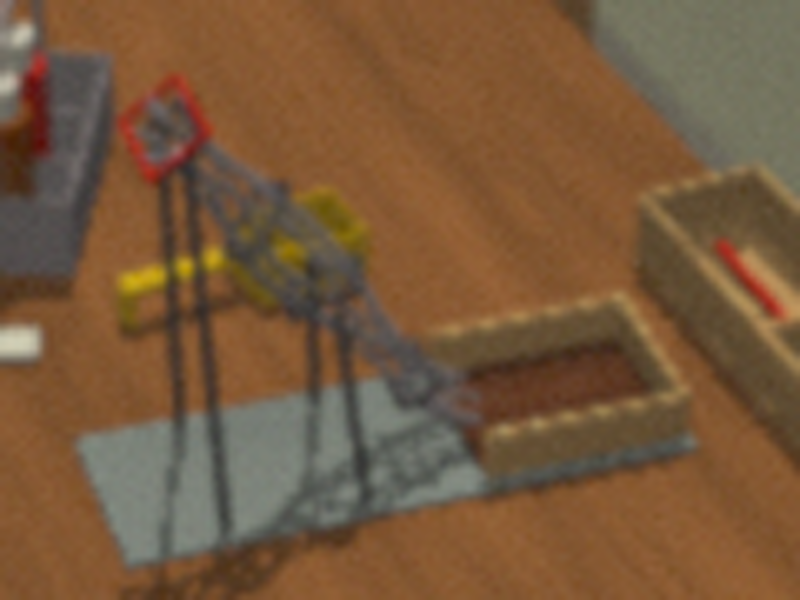

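View pics/z4.png

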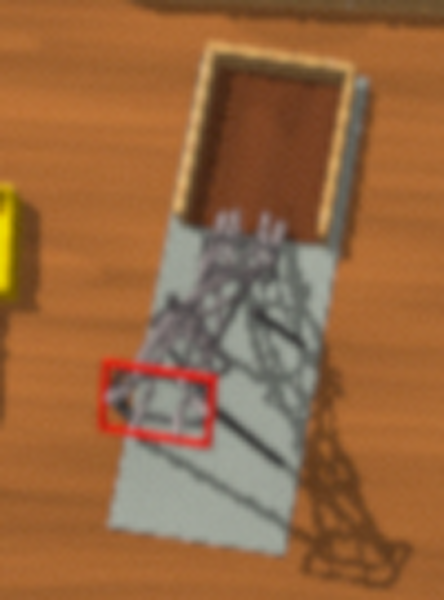

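Clear: the clamp's tag (orange tab) is at top (398.5,234.5), the black post at (392.5,251.5); the collar is the red rectangle. Next I measure the clamp base, collar corners and plate.

Run:
```python
from h import *
t=load('pics/top0.npz');s=load('pics/side0.npz')
def mask(f,lo,hi):
    hsv=cv2.cvtColor(f['color'],cv2.COLOR_RGB2HSV); return cv2.inRange(hsv,lo,hi)
def hull(m,box):
    mm=np.zeros_like(m);x0,y0,x1,y1=box;mm[y0:y1,x0:x1]=m[y0:y1,x0:x1]
    p=cv2.findNonZero(mm); return cv2.minAreaRect(p),len(p)
# clamp base, top
m=mask(t,(105,100,40),(125,255,255))
r,n=hull(m,(365,215,420,280));print('blue top',r,n)
P=np.array([onz(t,u,v,.02) for u,v in cv2.boxPoints(r)]);print(P.round(4)); print(np.linalg.norm(np.diff(P,axis=0),axis=1), P.mean(0))
# red collar
for nm,f,box in(('top',t,(245,190,290,230)),('side',s,(275,150,305,180))):
    m=mask(f,(0,170,90),(6,255,255))|mask(f,(174,170,90),(180,255,255))
    mm=np.zeros_like(m);x0,y0,x1,y1=box;mm[y0:y1,x0:x1]=m[y0:y1,x0:x1]
    p=cv2.findNonZero(mm);h=cv2.convexHull(p);q=cv2.approxPolyN(h,4) if hasattr(cv2,'approxPolyN') else None
    print(nm,len(p),cv2.boxPoints(cv2.minAreaRect(p)),q, cv2.minEnclosingCircle(p))
# plate gray
m=mask(t,(70,15,90),(110,90,220));r,n=hull(m,(250,165,312,250));
P=np.array([onz(t,u,v,.003) for u,v in cv2.boxPoints(r)]);print('plate',cv2.boxPoints(r),P.round(4),np.linalg.norm(np.diff(P,axis=0),axis=1))
for n,(u,v) in dict(tagtab=(398.5,234.7),post=(392.6,251.7)).items(): print(n,onz(t,u,v,.088))
```

```text
blue top ((390.8000183105469, 247.59999084472656), (18.34120750427246, 40.47714614868164), 18.43494987487793) 297
[[ 0.379  -0.1547  0.02  ]
 [ 0.5122 -0.1952  0.02  ]
 [ 0.4956 -0.2552  0.02  ]
 [ 0.3632 -0.2135  0.02  ]]
[0.13926084 0.06223874 0.13880114] [ 0.43753113 -0.2046253   0.02      ]
top 109 [[251.24387 216.80489]
 [253.07315 200.34148]
 [278.31705 203.14635]
 [276.48776 219.60976]] [[[277 219]
  [251 217]
  [253 200]
  [278 204]]] ((264.5, 210.0), 14.603181838989258)
side 29 [[281.21954 164.0244 ]
 [291.21954 156.0244 ]
 [297.2683  163.58537]
 [287.2683  171.58537]] [[[287 172]
  [283 163]
  [291 156]
  [296 165]]] ((289.5, 164.0), 7.43313455581665)Traceback (most recent call last):
  File "<stdin>", line 19, in <module>
  File "<stdin>", line 7, in hull
cv2.error: OpenCV(4.12.0) /io/opencv/modules/imgproc/src/convhull.cpp:143: error: (-215:Assertion failed) total >= 0 && (depth == CV_32F || depth == CV_32S) in function 'convexHull'
```

```bash
cat >> h.py <<'E'
def delta(p,Rt,st=None):
    st=st or manip.read_state(); R0=R.from_quat(st['tcp_rot'])
    sh=R0.inv().apply(np.array(p)-st['eef_pos'])/0.2; tu=(R0.inv()*Rt).as_rotvec()/np.radians(30)
    return sh.round(4),tu.round(4)
def Rax(x,z): 
    y=np.cross(z,x); return R.from_matrix(np.array([x,y,z]).T)
def toolframe(psi): # tool x = -clamp x, down
    return Rax(-np.array([np.cos(psi),np.sin(psi),0]),np.array([0,0,-1.]))
E
python3 - <<'E'
from h import *
t=load('pics/top0.npz');s=load('pics/side0.npz')
T=[(277,219.5),(251.3,217),(253,200.3),(278.3,203.6)]; S=[(287.2,171.8),(281.3,163.3),(291.2,156),(297,165)]
# top corners: A=near-right(-y), B=near-left(+y), C far-left, D far-right
for a,b in((0,0),(1,1),(2,2),(3,3)): print(tri([(t,*T[a]),(s,*S[b])]))
print(tri([(t,*np.mean(T,0)),(s,*np.mean(S,0))]))
for n,(u,v) in dict(pl_nl=(230+108/4.44,120+525/4.44),pl_nr=(230+285/4.44,120+554/4.44),pl_fl=(230+173/4.44,120+220/4.44)).items(): print(n,onz(t,u,v,.003))
print(delta([.454,-.21,.4],toolframe(np.radians(-17.2))))
E
```

```text
(array([0.47178674, 0.15828815, 0.27215788]), [array([ 0.19141024, -0.56014225]), array([-0.39813671,  0.07614644])])
(array([0.47453089, 0.23170435, 0.26893718]), [array([ 0.11869819, -0.33661432]), array([-0.23535277,  0.04166271])])
(array([0.51736283, 0.22607039, 0.29694475]), [array([ 0.1706471 , -0.50373324]), array([-0.34441871,  0.0746272 ])])
(array([0.513462  , 0.15527766, 0.29554055]), [array([ 0.28772663, -0.8660275 ]), array([-0.60375468,  0.13761205])])
(array([0.49448437, 0.1928319 , 0.28311075]), [array([ 0.19028436, -0.5577297 ]), array([-0.38927057,  0.07906267])])
pl_nl [0.44303111 0.26592036 0.003     ]
pl_nr [0.42861922 0.12593179 0.003     ]
pl_fl [0.69398035 0.23710695 0.003     ]
(array([-2.4996, -3.2127, -0.843 ]), array([-2.000e-03, -1.000e-04, -1.864e-01]))
```

```bash
python3 -m crank '[{"tz":-0.95},{"tz":-0.95},{"tz":-0.95},{"tz":-0.95,"tx":-0.9,"ty":-0.63},{"tz":-0.95,"tx":-0.9,"ty":-0.63},{"tz":-0.95,"tx":-0.9,"ty":-0.63},{"tz":-0.95,"tx":-0.9,"ty":-0.63},{"tz":-0.95,"tx":-0.9,"ty":-0.63}]' && python3 -m crank '[{"tx":-0.92,"ty":-0.64},{"tx":-0.92,"ty":-0.64},{"tx":-0.92,"ty":-0.64},{"tx":-0.92,"ty":-0.64,"rz":-0.1},{"tx":-0.92,"ty":-0.64,"rz":-0.1},{"tx":-0.92,"ty":-0.64,"rz":-0.1}]'
python3 - <<'E'
from h import *
f=grab('wrist','pics/w1.png');st=manip.read_state();print(st['clock'],st['qpos'].round(3),st['wrist_force'])
E
```

```text
0.2 [ 1.171  0.353  1.634 -0.     1.155 -0.002] [ 0.18370576 -0.31126653 -0.74394786]schema error: expected keys tx, ty, tz, rx, ry, rz
```

View pics/w1.png

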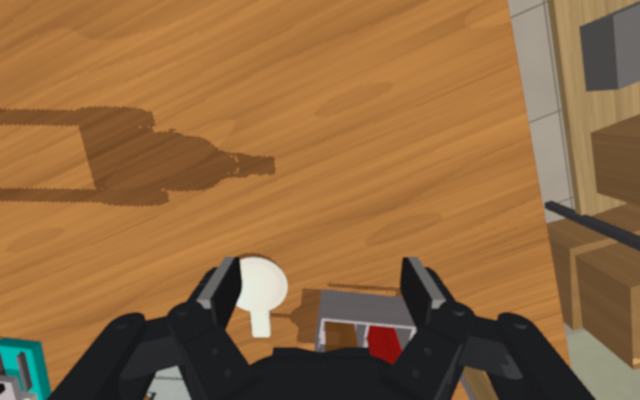

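The view is unmoved: every key is required in each row. Retyping the move.

```bash
python3 -m crank '[{"tx":0,"ty":0,"tz":-0.95,"rx":0,"ry":0,"rz":0},{"tx":0,"ty":0,"tz":-0.95,"rx":0,"ry":0,"rz":0},{"tx":0,"ty":0,"tz":-0.95,"rx":0,"ry":0,"rz":0},{"tx":-0.9,"ty":-0.63,"tz":-0.95,"rx":0,"ry":0,"rz":0},{"tx":-0.9,"ty":-0.63,"tz":-0.95,"rx":0,"ry":0,"rz":0},{"tx":-0.9,"ty":-0.63,"tz":-0.95,"rx":0,"ry":0,"rz":0},{"tx":-0.9,"ty":-0.63,"tz":-0.95,"rx":0,"ry":0,"rz":0},{"tx":-0.9,"ty":-0.63,"tz":-0.95,"rx":0,"ry":0,"rz":0}]' && python3 -m crank '[{"tx":-0.92,"ty":-0.64,"tz":0,"rx":0,"ry":0,"rz":0},{"tx":-0.92,"ty":-0.64,"tz":0,"rx":0,"ry":0,"rz":-0.3},{"tx":-0.92,"ty":-0.64,"tz":0,"rx":0,"ry":0,"rz":-0.5},{"tx":-0.92,"ty":-0.64,"tz":0,"rx":0,"ry":0,"rz":-0.5},{"tx":-0.92,"ty":-0.64,"tz":0,"rx":0,"ry":0,"rz":-0.5},{"tx":-0.92,"ty":-0.64,"tz":0,"rx":0,"ry":0,"rz":-0.5}]'
python3 - <<'E'
from h import *
f=grab('wrist','pics/w2.png');st=manip.read_state();print(st['clock'],st['qpos'].round(3),st['wrist_force'])
E
```

```text
clock: 1.2
eef_pos: [0.3602, 0.3886, 0.4215]
tcp_rot: [0.199, 0.98, 0.0, 0.0]
wrist_force: [-0.0, 0.2, 0.1]
width: 1.002
clock: 1.95
eef_pos: [0.4789, 0.2021, 0.4211]
tcp_rot: [0.068, 0.998, 0.0, -0.0]
wrist_force: [-0.9, 0.5, -0.9]
width: 0.991
2.0 [ 3.970e-01  5.600e-02  1.594e+00  1.000e-03  1.492e+00 -1.039e+00] [-1.28429759 -0.45776589  1.12263327]
```

View pics/w2.png

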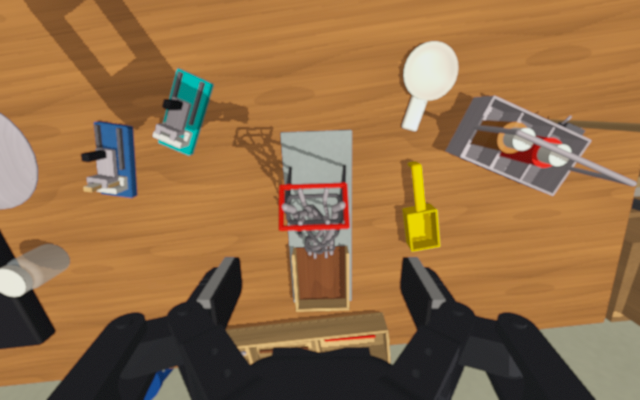

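Wrist view: the collar is a clean red rectangle (279,187)-(348,229), tray foot at (320,280), the clamp at (115,160) left. Now cast the collar corners onto their known heights.

Run:
```python
from h import *
f=load('pics/w2.npz');t=load('pics/top0.npz');s=load('pics/side0.npz')
hsv=cv2.cvtColor(f['color'],cv2.COLOR_RGB2HSV)
m=cv2.inRange(hsv,(0,150,80),(7,255,255))|cv2.inRange(hsv,(173,150,80),(180,255,255))
mm=np.zeros_like(m);mm[175:240,265:360]=m[175:240,265:360]
h=cv2.convexHull(cv2.findNonZero(mm));q=cv2.approxPolyN(h,4).reshape(-1,2);print(q)
c=q.mean(0); q=q+0.5*np.sign(q-c)   # outer pixel border
W=[]
for u,v in q:
    z=0.288+(0.0146 if v>c[1] else -0.0146); W.append(onz(f,u,v,z))
W=np.array(W);print(W.round(4),W.mean(0).round(4))
for i in range(4): d=W[(i+1)%4]-W[i]; print(d.round(4),np.linalg.norm(d).round(4))
# blue clamp in this view
m=cv2.inRange(hsv,(105,100,40),(125,255,255));mm[:]=0;mm[110:205,75:145]=m[110:205,75:145]
r=cv2.minAreaRect(cv2.findNonZero(mm));b=cv2.boxPoints(r);P=np.array([onz(f,u,v,.02) for u,v in b]);print(b.round(1).tolist(),P.round(4),np.linalg.norm(np.diff(P,axis=0),axis=1),P.mean(0))
z=cv2.resize(f['color'][100:260,260:380,::-1],(450,600),interpolation=cv2.INTER_CUBIC);cv2.imwrite('pics/z5.png',z)
```

```text
[[279 232]
 [277 183]
 [346 182]
 [349 229]]
[[0.5125 0.1549 0.3026]
 [0.4669 0.1569 0.2734]
 [0.4759 0.2318 0.2734]
 [0.519  0.2277 0.3026]] [0.4936 0.1928 0.288 ]
[-0.0456  0.002  -0.0292] 0.0542
[0.0091 0.0748 0.    ] 0.0754
[ 0.043  -0.004   0.0292] 0.0522
[-0.0065 -0.0728  0.    ] 0.0731
[[95.0, 122.9000015258789], [126.80000305175781, 113.19999694824219], [150.3000030517578, 190.39999389648438], [118.5, 200.10000610351562]] [[ 0.3673 -0.2101  0.02  ]
 [ 0.3586 -0.1445  0.02  ]
 [ 0.5088 -0.1505  0.02  ]
 [ 0.52   -0.2223  0.02  ]] [0.06609918 0.15032389 0.07263046] [ 0.43869864 -0.18184734  0.02      ]
```

View pics/z5.png

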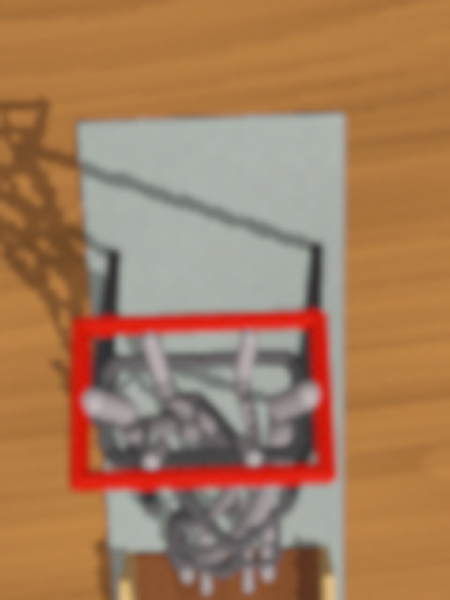

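Run:
```python
from h import *
f=load('pics/w2.npz')
hsv=cv2.cvtColor(f['color'],cv2.COLOR_RGB2HSV)
pl=lambda zx,zy:(260+zx/3.75-0.4,100+zy/3.75-0.4)
A=onz(f,*pl(78,122),.003);B=onz(f,*pl(345,113),.003);C=onz(f,*pl(347,560),.003)
yaw=lambda d:np.degrees(np.arctan2(d[1],d[0]))
print(A,B,C,np.linalg.norm(A-B),'y-edge yaw',yaw(B-A)-90,'x-edge',yaw(C-B),(A+B)/2, yaw(np.array([.4936,.1928])-((A+B)/2)[:2]))
z=cv2.resize(f['color'][230:320,280:365,::-1],(566,600),interpolation=cv2.INTER_CUBIC);cv2.imwrite('pics/z6.png',z)
print(delta([.462,-.212,.24],toolframe(np.radians(-17.2))))
```

```text
[0.43189905 0.13010989 0.003     ] [0.44616279 0.26898108 0.003     ] [0.70640537 0.24424946 0.003     ] 0.13960179444008472 y-edge yaw -5.864397820565728 x-edge -5.428684249176248 [0.43903092 0.19954549 0.003     ] -7.046797460473791
(array([-0.1961, -2.0645,  0.9046]), array([ 0.0006, -0.0013,  0.3157]))
```

View pics/z6.png

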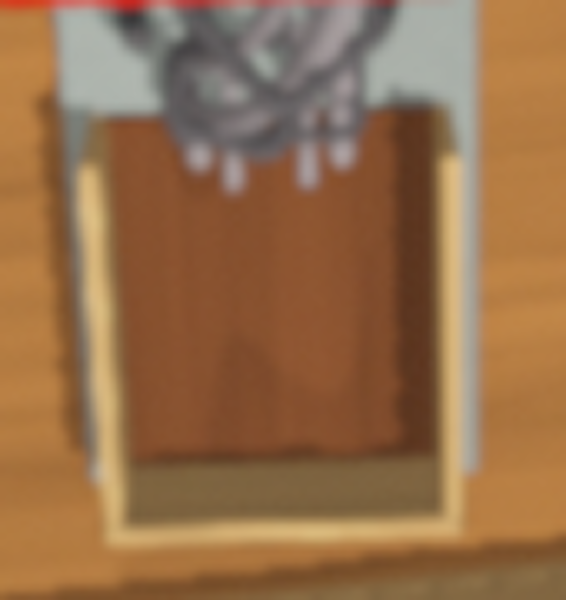

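Plate width comes out 139.6 mm (140 given); chute yaw ≈ -5.9°, mouth (0.4936, 0.1928, 0.288). Next, over to the clamp.

```bash
python3 -m crank '[{"tx":-0.1,"ty":-1,"tz":0,"rx":0,"ry":0,"rz":0},{"tx":-0.1,"ty":-1,"tz":0,"rx":0,"ry":0,"rz":0},{"tx":-0.1,"ty":-1,"tz":0,"rx":0,"ry":0,"rz":0},{"tx":-0.1,"ty":-1,"tz":0,"rx":0,"ry":0,"rz":0}]' -0.4 && python3 -m crank '[{"tx":-0.1,"ty":-1,"tz":0.3,"rx":0,"ry":0,"rz":0},{"tx":-0.1,"ty":-1,"tz":0.6,"rx":0,"ry":0,"rz":0.3},{"tx":-0.1,"ty":-1,"tz":0.9,"rx":0,"ry":0,"rz":0.32},{"tx":-0.1,"ty":-1.0,"tz":0.9,"rx":0,"ry":0,"rz":0.32},{"tx":-0.1,"ty":-1.0,"tz":0.9,"rx":0,"ry":0,"rz":0.32},{"tx":-0.1,"ty":-1.0,"tz":0.9,"rx":0,"ry":0,"rz":0.32}]'
python3 - <<'E'
from h import *
f=grab('wrist','pics/w3.png');st=manip.read_state();print(st['clock'],st['qpos'].round(3),st['wrist_force'])
E
```

```text
clock: 2.5
eef_pos: [0.4716, -0.0013, 0.4215]
tcp_rot: [0.069, 0.998, -0.0, 0.0]
wrist_force: [0.0, -0.5, 0.1]
width: 0.303
clock: 3.25
eef_pos: [0.4642, -0.1996, 0.2395]
tcp_rot: [0.151, 0.988, 0.001, -0.002]
wrist_force: [-0.7, 0.7, 0.5]
width: 0.295
3.3 [-4.080e-01  1.580e-01  1.872e+00  1.000e-03  1.114e+00 -1.676e+00] [0.73044881 0.47603644 0.72536539]
```

View pics/w3.png

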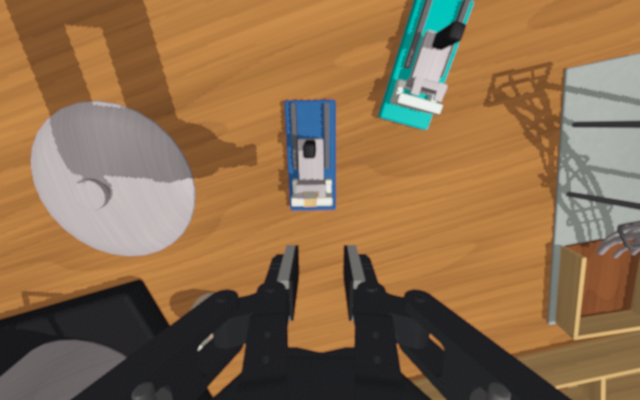

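The blue clamp is at (310,155), orange tab top (311,201), post top (309,148), turquoise one to its right. Measure from this view.

Run:
```python
from h import *
f=load('pics/w3.npz')
x0,y0=270,90
z=cv2.resize(f['color'][y0:y0+125,x0:x0+80,::-1],(384*1,600),interpolation=cv2.INTER_CUBIC);cv2.imwrite('pics/z7.png',z)
hsv=cv2.cvtColor(f['color'],cv2.COLOR_RGB2HSV)
m=cv2.inRange(hsv,(105,100,40),(125,255,255));mm=np.zeros_like(m);mm[85:220,270:350]=m[85:220,270:350]
p=cv2.findNonZero(mm);q=cv2.approxPolyN(cv2.convexHull(p),4).reshape(-1,2);print(q.tolist(),cv2.minAreaRect(p))
```

```text
[[334, 208], [290, 210], [284, 101], [334, 100]] ((309.5, 154.5), (109.0, 49.0), 90.0)
```

View pics/z7.png

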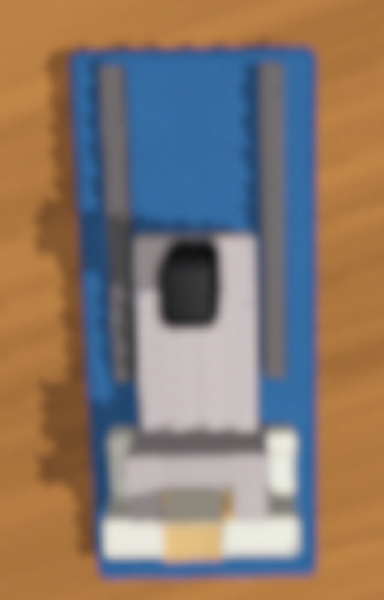

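Run:
```python
from h import *
f=load('pics/w3.npz')
g=lambda zx,zy,z:onz(f,270+(zx+.5)/4.8-.5,90+(zy+.5)/4.8-.5,z)
c=np.array([g(72,50,.02),g(314,50,.02),g(315,572,.02),g(98,574,.02)]);print(c.round(4),np.linalg.norm(np.roll(c,-1,0)-c,axis=1))
yaw=lambda d:np.degrees(np.arctan2(d[1],d[0]))
print(yaw(c[2]-c[1]),yaw(c[3]-c[0]),yaw(c[0]-c[1])-90,yaw(c[3]-c[2])-90)
psi=np.radians(-17.2);ex=np.array([np.cos(psi),np.sin(psi),0]);ctr=c.mean(0)
psi=np.radians((yaw(c[2]-c[1])+yaw(c[3]-c[0]))/2);print('psi',np.degrees(psi));ex=np.array([np.cos(psi),np.sin(psi),0]);ey=np.array([-ex[1],ex[0],0])
O=ctr+.0375*ex;O[2]=0;print('origin',O)
loc=lambda p:(np.array([(p-O)@ex,(p-O)@ey])*1000).round(1)
# tab orange top face corners (top z .088): bottom edge face? 
for n,a in dict(tabTL=(164,512,.088),tabTR=(231,512,.088),tabBL=(164,560,.088),tabBR=(222,560,.088),graytabTL=(164,490,.088),jawfixL=(102,538,.055),jawfixR=(300,538,.055),post_l=(162,245,.088),post_r=(217,245,.088),post_bl=(165,322,.088),post_br=(213,322,.088)).items(): print(n,loc(g(*a)))
print('cam',loc(-f['Rm'].T@f['t']), (-f['Rm'].T@f['t'])[2])
s=load('pics/side0.npz');t=load('pics/top0.npz')
for n,(u,v) in dict(tab=(398.5,234.7),post=(392.6,251.7)).items(): print(n,loc(onz(t,u,v,.088)))
print('side tab top',loc(onz(s,280+46.8,255+8.5,.088)),'post',loc(onz(s,280+32.3,255+10.0,.088)))
```

```text
[[ 0.3637 -0.2129  0.02  ]
 [ 0.3821 -0.154   0.02  ]
 [ 0.518  -0.1937  0.02  ]
 [ 0.4999 -0.2537  0.02  ]] [0.06170708 0.14156765 0.06268275 0.14214023]
-16.29912787809576 -16.695590634487065 -197.35254018290897 -196.81582455868732
psi -16.49735925629141
origin [ 0.47688167 -0.2142204   0.        ]
tabTL [-6.4 -7.1]
tabTR [-6.1  8.4]
tabBL [ 5.4 -7.5]
tabBR [5.6 6.1]
graytabTL [-11.7  -6.9]
jawfixL [ 10.7 -25.6]
jawfixR [11.5 25.7]
post_l [-66.9  -5.4]
post_r [-66.7   6.5]
post_bl [-50.2  -5.3]
post_br [-50.1   5.3]
cam [-98.   12.8] 0.38251117395100565
tab [-3.  -3.6]
post [-62.   -2.1]
side tab top [ 3.2 -5.2] post [-52.   -5.9]
```

Local-frame check agrees with the spec: tab centred at x≈0, y≈-0.3 mm, post centre x≈-58.5, y≈0, so the jaw is about 3 mm open. Next: go over the post.

```bash
cat >> h.py <<'E'
PSI=np.radians(-16.8);O=np.array([.4765,-.2145,0]);EX=np.array([np.cos(PSI),np.sin(PSI),0]);EY=np.array([-EX[1],EX[0],0])
def cl(x,y,z): return O+EX*x+EY*y+np.array([0,0,z])
E
python3 - <<'E'
from h import *
print(cl(-.0585,0,.057),*delta(cl(-.0585,0,.057),toolframe(PSI)))
E
```

```text
[ 0.42049681 -0.19759164  0.057     ] [ 0.2141 -0.0586  0.9204] [ 0.0016 -0.0027 -0.019 ]
```

```bash
python3 -m crank '[{"tx":0.214,"ty":-0.059,"tz":0.3,"rx":0,"ry":0,"rz":-0.02},{"tx":0.214,"ty":-0.059,"tz":0.6,"rx":0,"ry":0,"rz":-0.02},{"tx":0.214,"ty":-0.059,"tz":0.65,"rx":0,"ry":0,"rz":-0.02},{"tx":0.214,"ty":-0.059,"tz":0.65,"rx":0,"ry":0,"rz":-0.02}]' -0.2
python3 - <<'E'
from h import *
f=grab('wrist','pics/w4.png');print(*delta(cl(-.0585,0,.057),toolframe(PSI)))
cv2.imwrite('pics/z8.png',cv2.resize(f['color'][100:340,200:440,::-1],(600,600),interpolation=cv2.INTER_CUBIC))
E
```

```text
clock: 3.8
eef_pos: [0.4209, -0.1979, 0.1115]
tcp_rot: [0.145, 0.989, 0.0, -0.0]
wrist_force: [0.8, 0.2, 0.3]
width: 0.395
[0.0078 0.0026 0.2775] [0.     0.003  0.0028]
```

View pics/z8.png

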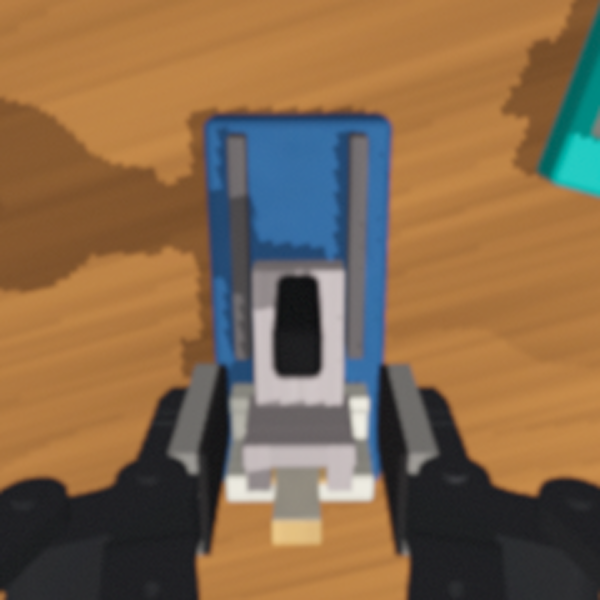

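Post is centred between the fingers to about 1 mm (zoom x 297 against 302). Descend, close on it, and drag 23 mm.

```bash
python3 -m crank '[{"tx":0.008,"ty":0.005,"tz":0.278,"rx":0,"ry":0,"rz":0},{"tx":0.008,"ty":0.005,"tz":0.278,"rx":0,"ry":0,"rz":0}]' && python3 -m crank '[{"tx":0,"ty":0,"tz":0,"rx":0,"ry":0,"rz":0},{"tx":0,"ty":0,"tz":0,"rx":0,"ry":0,"rz":0},{"tx":0,"ty":0,"tz":0,"rx":0,"ry":0,"rz":0},{"tx":0,"ty":0,"tz":0,"rx":0,"ry":0,"rz":0}]' -1 && python3 -m crank '[{"tx":0.03,"ty":0,"tz":0,"rx":0,"ry":0,"rz":0},{"tx":0.06,"ty":0,"tz":0,"rx":0,"ry":0,"rz":0},{"tx":0.09,"ty":0,"tz":0,"rx":0,"ry":0,"rz":0},{"tx":0.115,"ty":0,"tz":0,"rx":0,"ry":0,"rz":0},{"tx":0.115,"ty":0,"tz":0,"rx":0,"ry":0,"rz":0}]'
python3 - <<'E'
from h import *
f=grab('wrist','pics/w5.png');print(*delta(cl(-.0585,0,.057),toolframe(PSI)))
cv2.imwrite('pics/z9.png',cv2.resize(f['color'][100:340,200:440,::-1],(600,600),interpolation=cv2.INTER_CUBIC))
E
```

```text
clock: 4.1
eef_pos: [0.4182, -0.1966, 0.0549]
tcp_rot: [0.146, 0.989, 0.001, -0.002]
wrist_force: [-0.1, 0.6, -0.5]
width: 0.402
clock: 4.6
eef_pos: [0.4206, -0.1991, 0.058]
tcp_rot: [0.146, 0.989, -0.001, 0.002]
wrist_force: [-0.7, -5.4, -3.9]
width: 0.154
clock: 5.22
eef_pos: [0.3982, -0.1925, 0.058]
tcp_rot: [0.146, 0.989, -0.001, 0.002]
wrist_force: [-3.3, -6.5, -2.2]
width: 0.154
[-0.1143  0.0076  0.0052] [-0.0032  0.0065  0.0015]
```

View pics/z9.png

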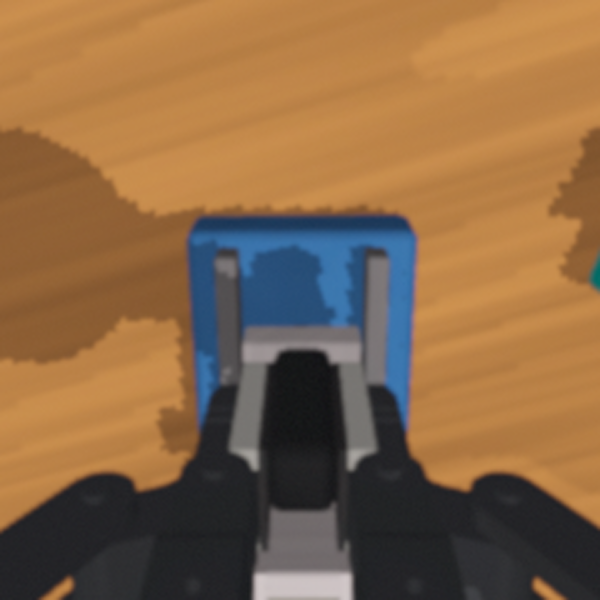

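Drag of 23 mm done with low forces (width 0.154 = 13 mm, post gripped). Release, rise, and go over the tab for a look.

```bash
python3 -m crank '[{"tx":0,"ty":0,"tz":0,"rx":0,"ry":0,"rz":0},{"tx":0,"ty":0,"tz":0,"rx":0,"ry":0,"rz":0},{"tx":0,"ty":0,"tz":-0.3,"rx":0,"ry":0,"rz":0},{"tx":0,"ty":0,"tz":-0.34,"rx":0,"ry":0,"rz":0},{"tx":-0.3,"ty":0,"tz":-0.34,"rx":0,"ry":0,"rz":0},{"tx":-0.407,"ty":0,"tz":-0.34,"rx":0,"ry":0,"rz":0},{"tx":-0.407,"ty":0,"tz":-0.34,"rx":0,"ry":0,"rz":0}]' -0.2
python3 - <<'E'
from h import *
f=grab('wrist','pics/w6.png');print(*delta(cl(0,-.0015,.063),toolframe(PSI)))
cv2.imwrite('pics/z10.png',cv2.resize(f['color'][100:340,200:440,::-1],(600,600),interpolation=cv2.INTER_CUBIC))
E
```

```text
clock: 6.15
eef_pos: [0.4762, -0.2149, 0.1236]
tcp_rot: [0.146, 0.989, -0.0, 0.0]
wrist_force: [-0.3, 0.7, -1.0]
width: 0.398
[-0.0092 -0.0058  0.3014] [ 0.0003 -0.0017  0.0009]
```

View pics/z10.png

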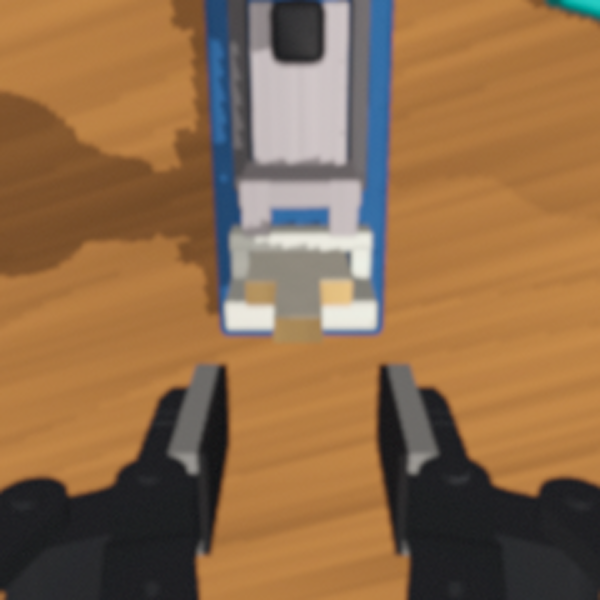

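Jaw open, prongs clear of the shoulders, tag still standing; tab top at zoom (298,328). Compute its position.

Run:
```python
from h import *
f=load('pics/w6.npz')
def loc(p): p=p-O; return (np.array([p@EX,p@EY])*1000).round(1)
g=lambda zx,zy,z:loc(onz(f,200+(zx+.5)/2.5-.5,100+(zy+.5)/2.5-.5,z))
print('tab far',g(298,341,.088),'near',g(298,318,.088),'L',g(273,330,.088),'R',g(322,330,.088))
print('shoulders far',g(260,302,.06),'near',g(260,281,.06), g(243,292,.06),g(355,292,.06))
```

```text
tab far [ 3.6 -0.4] near [-3.5 -0.4] L [ 0.2 -7.4] R [0.1 6.3]
shoulders far [  3.3 -12.8] near [ -3.9 -12.6] [ -0.1 -18.1] [-0.2 17.6]
```

```bash
python3 -m crank '[{"tx":-0.009,"ty":-0.0045,"tz":0.15,"rx":0,"ry":0,"rz":0},{"tx":-0.009,"ty":-0.0045,"tz":0.30,"rx":0,"ry":0,"rz":0},{"tx":-0.009,"ty":-0.0045,"tz":0.30,"rx":0,"ry":0,"rz":0},{"tx":-0.009,"ty":-0.0045,"tz":0.30,"rx":0,"ry":0,"rz":0}]' && python3 -m crank '[{"tx":0,"ty":0,"tz":0,"rx":0,"ry":0,"rz":0},{"tx":0,"ty":0,"tz":0,"rx":0,"ry":0,"rz":0},{"tx":0,"ty":0,"tz":0,"rx":0,"ry":0,"rz":0},{"tx":0,"ty":0,"tz":0,"rx":0,"ry":0,"rz":0}]' -1
python3 - <<'E'
from h import *
f=grab('wrist','pics/w7.png');print(*delta(cl(0,-.0012,.063),toolframe(PSI)))
cv2.imwrite('pics/z11.png',cv2.resize(f['color'][100:340,200:440,::-1],(600,600),interpolation=cv2.INTER_CUBIC))
E
```

```text
clock: 6.7
eef_pos: [0.4762, -0.216, 0.0644]
tcp_rot: [0.146, 0.989, -0.0, 0.0]
wrist_force: [0.6, 0.4, 0.0]
width: 0.401
clock: 7.2
eef_pos: [0.4772, -0.2164, 0.065]
tcp_rot: [0.146, 0.989, -0.0, 0.001]
wrist_force: [-0.9, 0.0, 7.2]
width: 0.144
[0.0062 0.0019 0.0099] [-0.0005  0.0038  0.0002]
```

View pics/z11.png

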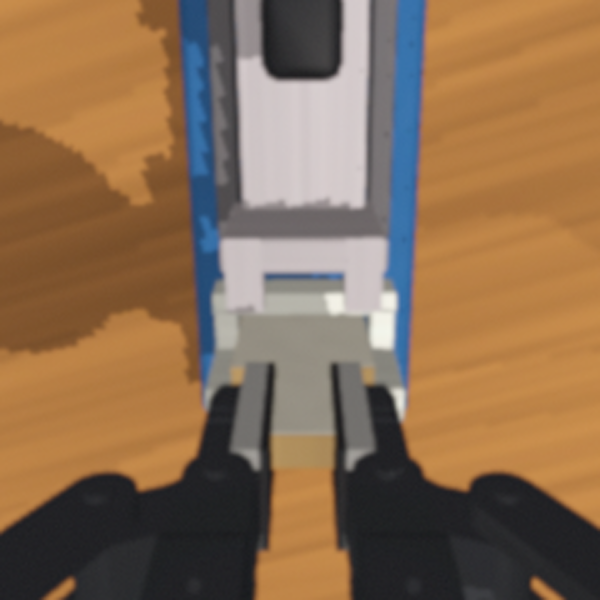

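Tab held (width 0.144 ≈ 12 mm), tag between the pads. Lift straight up.

```bash
python3 -m crank '[{"tx":0,"ty":0,"tz":-0.1,"rx":0,"ry":0,"rz":0},{"tx":0,"ty":0,"tz":-0.2,"rx":0,"ry":0,"rz":0},{"tx":0,"ty":0,"tz":-0.4,"rx":0,"ry":0,"rz":0},{"tx":0,"ty":0,"tz":-0.65,"rx":0,"ry":0,"rz":0},{"tx":0,"ty":0,"tz":-0.9,"rx":0,"ry":0,"rz":0},{"tx":0,"ty":0,"tz":-1,"rx":0,"ry":0,"rz":0}]'
cat >> h.py <<'E'
PC=np.radians(-5.9);CX=np.array([np.cos(PC),np.sin(PC),0]);CY=np.array([-CX[1],CX[0],0]);UZ=np.array([0,0,1.])
a=np.radians(35);MZ=-np.sin(a)*CX+np.cos(a)*UZ;MX=np.cos(a)*CX+np.sin(a)*UZ;MP=np.array([.4936,.1928,.288])
RM=Rax(-MX,-MZ)
def mo(x,y,z): return MP+MX*x+CY*y+MZ*z
E
python3 - <<'E'
from h import *
f=grab('wrist','pics/w8.png');print(manip.read_state()['qpos'].round(3))
cv2.imwrite('pics/z12.png',cv2.resize(f['color'][200:340,230:410,::-1],(771,600),interpolation=cv2.INTER_CUBIC))
print(*delta([.43,.198,.42],RM))
E
```

```text
clock: 8.0
eef_pos: [0.4776, -0.2165, 0.2675]
tcp_rot: [0.146, 0.989, -0.001, 0.003]
wrist_force: [-0.1, -0.5, -0.8]
width: 0.14
[-0.428  0.156  1.808 -0.     1.17  -1.706]
[ 0.8243  1.9152 -0.763 ] [-0.1138 -1.1502 -0.3507]
```

View pics/z12.png

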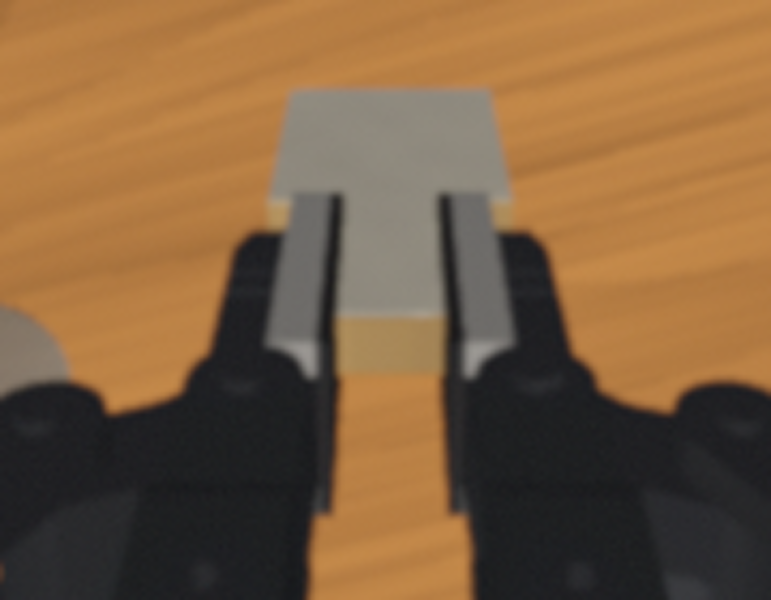

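Tag is held straight, white face toward the camera: body end corners at zoom (290,90),(492,90), tab top (335,316)-(445,316). Work out its offset in the tool.

Run:
```python
from h import *
f=load('pics/w8.npz');st=manip.read_state()
k=771/180
px=lambda zx,zy:(230+(zx+.5)/k-.5,200+(zy+.5)/k-.5)
img=np.array([px(289,90),px(493,90),px(335,316),px(446,316),px(268,198),px(513,198)])
# right in image = +clamp y = tag +y
obj=np.array([[-4,-17,0],[-4,17,0],[-4,-7,68],[-4,7,68],[-4,-17,40],[-4,17,40]],float)/1000
K=np.array([[f['f'],0,f['cx']],[0,f['f'],f['cy']],[0,0,1.]])
ok,rv,tv=cv2.solvePnP(obj,img,K,None);print(ok,rv.ravel(),tv.ravel())
Rc=cv2.Rodrigues(rv)[0]
Rw=f['Rm'].T@Rc; Pw=f['Rm'].T@(tv.ravel()-f['t'])
R0=R.from_quat(st['tcp_rot']);print('origin in tool mm',R0.inv().apply(Pw-st['eef_pos'])*1000)
print('tag axes in tool',(R0.as_matrix().T@Rw).round(3))
pr=cv2.projectPoints(obj,rv,tv,K,None)[0].reshape(-1,2);print((pr-img).round(2).tolist())
```

```text
True [-2.04024306 -2.03931985 -0.34231361] [1.20204315e-04 1.70122486e-02 2.04977618e-01]
origin in tool mm [ 0.81931626  1.50105898 47.19556958]
tag axes in tool [[-1.     0.001 -0.008]
 [ 0.001  1.    -0.002]
 [ 0.008 -0.002 -1.   ]]
[[0.58, -0.3], [-0.62, -0.31], [-1.02, -0.28], [0.98, -0.28], [0.14, 0.58], [-0.06, 0.58]]
```

Offset: tag aligned to the tool within 0.5°, origin about (1, 0, 46) mm in the tool frame. Carry it over the chute while tilting.

```bash
python3 -m crank '[{"tx":0.1,"ty":0,"tz":-0.3,"rx":0,"ry":0,"rz":0},{"tx":0.2,"ty":0.1,"tz":-0.6,"rx":0,"ry":0,"rz":0},{"tx":0.4,"ty":0.4,"tz":-0.76,"rx":-0.06,"ry":-0.3,"rz":-0.17},{"tx":0.4,"ty":0.7,"tz":-0.76,"rx":-0.06,"ry":-0.55,"rz":-0.17},{"tx":0.4,"ty":1,"tz":-0.76,"rx":-0.06,"ry":-0.57,"rz":-0.17},{"tx":0.4,"ty":1,"tz":-0.76,"rx":-0.06,"ry":-0.57,"rz":-0.17}]'
python3 - <<'E'
from h import *
MP=MP-CY*.0012
off=np.array([.001,0,.0455])
def tcp_for(x,y,z): return MP+MX*x+CY*y+MZ*z - RM.apply(off)
p=tcp_for(0,0,.045);print(p,manip.read_state()['qpos'].round(3));print(*delta(p,RM))
E
```

```text
clock: 8.8
eef_pos: [0.4573, 0.0023, 0.4158]
tcp_rot: [0.098, 0.984, -0.005, 0.15]
wrist_force: [0.4, -0.7, -1.3]
width: 0.145
[0.44265776 0.19685798 0.36270684] [ 0.04  -0.231  1.894 -0.056  1.182 -1.319]
[0.3324 0.9351 0.1933] [-0.0454 -0.5906 -0.174 ]
```

```bash
python3 -m crank '[{"tx":0.2,"ty":0.3,"tz":0,"rx":-0.02,"ry":-0.3,"rz":-0.1},{"tx":0.3,"ty":0.6,"tz":0,"rx":-0.045,"ry":-0.59,"rz":-0.174},{"tx":0.33,"ty":0.85,"tz":0.05,"rx":-0.045,"ry":-0.59,"rz":-0.174},{"tx":0.332,"ty":0.935,"tz":0.193,"rx":-0.045,"ry":-0.59,"rz":-0.174},{"tx":0.332,"ty":0.935,"tz":0.193,"rx":-0.045,"ry":-0.59,"rz":-0.174},{"tx":0.332,"ty":0.935,"tz":0.193,"rx":-0.045,"ry":-0.59,"rz":-0.174}]'
python3 - <<'E'
from h import *
MP=MP-CY*.0012
off=np.array([.001,0,.0455])
def tcp_for(x,y,z): return MP+MX*x+CY*y+MZ*z - RM.apply(off)
f=grab('wrist','pics/w9.png');grab('side','pics/side1.png');grab('top','pics/top1.png')
p=tcp_for(0,0,.045);print(p,manip.read_state()['qpos'].round(3));print(*delta(p,RM))
cv2.imwrite('pics/z13.png',cv2.resize(f['color'][180:340,220:420,::-1],(750,600),interpolation=cv2.INTER_CUBIC))
E
```

```text
clock: 9.55
eef_pos: [0.4442, 0.1923, 0.3621]
tcp_rot: [0.052, 0.953, -0.018, 0.299]
wrist_force: [-0.7, 0.0, -1.1]
width: 0.142
[0.44265776 0.19685798 0.36270684] [ 0.704 -0.223  2.098 -0.561  0.902 -0.484]
[ 0.0114  0.0237 -0.0045] [-0.0095 -0.0013 -0.012 ]
```

View pics/z13.png

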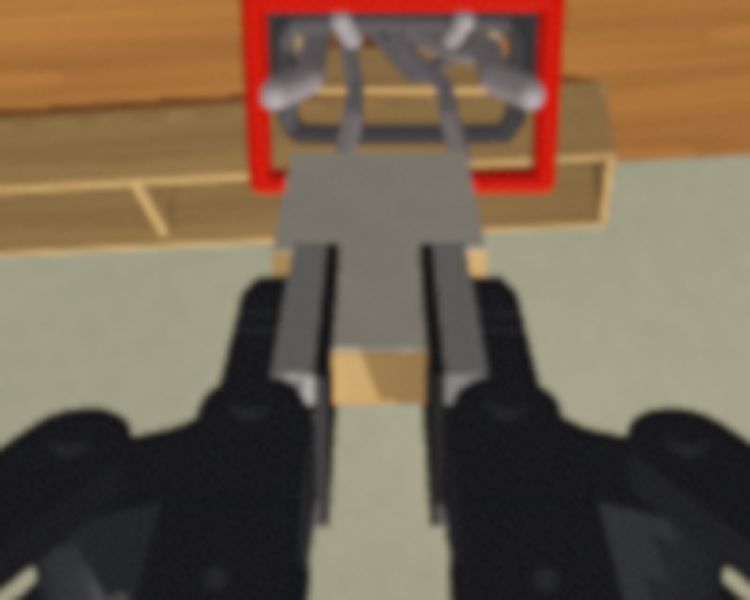

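Run:
```python
import cv2,numpy as np
s=cv2.imread('pics/side1.png')[110:210,240:340];t=cv2.imread('pics/top1.png')[160:260,220:320]
cv2.imwrite('pics/z14.png',np.hstack([cv2.resize(s,(400,400),interpolation=cv2.INTER_CUBIC),cv2.resize(t,(400,400),interpolation=cv2.INTER_CUBIC)]))
```

```text
(no output)
```

View pics/z14.png

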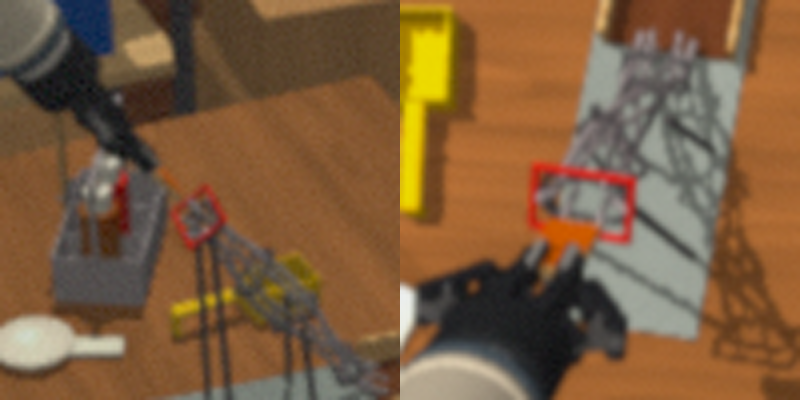

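Wrist view: collar ahead of the tag with all four corners visible, tag slightly left of collar centre (tag about 380 vs collar 403 in zoom). Solve both poses from this one picture so camera bias cancels.

```bash
cat > rel.py <<'E'
from h import *
def collar(f,show=True):
    hsv=cv2.cvtColor(f['color'],cv2.COLOR_RGB2HSV)
    m=cv2.inRange(hsv,(0,150,60),(7,255,255))|cv2.inRange(hsv,(173,150,60),(180,255,255))
    n,l,stt,c=cv2.connectedComponentsWithStats(m); i=1+np.argmax(stt[1:,4]); p=cv2.findNonZero((l==i).astype(np.uint8))
    q=cv2.approxPolyN(cv2.convexHull(p),4).reshape(-1,2).astype(float)
    c=q.mean(0); q=q+.5*np.sign(q-c)
    o=sorted(q.tolist(),key=lambda a:a[1]); top=sorted(o[:2]);bot=sorted(o[2:])
    return np.array(top+bot)
COL=np.array([[-25.5,-37,0],[-25.5,37,0],[25.5,-37,0],[25.5,37,0]])/1000
TAG=np.array([[-4,-17,0],[-4,17,0],[-4,-7,68],[-4,7,68],[-4,-17,40],[-4,17,40]],float)/1000
def pnp(f,obj,img):
    K=np.array([[f['f'],0,f['cx']],[0,f['f'],f['cy']],[0,0,1.]])
    ok,rv,tv=cv2.solvePnP(obj,img,K,None); pr=cv2.projectPoints(obj,rv,tv,K,None)[0].reshape(-1,2)
    print('res',np.abs(pr-img).max(0).round(2)); return cv2.Rodrigues(rv)[0],tv.ravel()
E
python3 - <<'E'
from rel import *
f=load('pics/w9.npz');q=collar(f);print(q.tolist())
Rc,tc=pnp(f,COL,q)
k=3.75;px=lambda zx,zy:(220+(zx+.5)/k-.5,180+(zy+.5)/k-.5)
img=np.array([px(291,154),px(466,154),px(331,348),px(428,348),px(274,245),px(486,245)])
Rt,tt=pnp(f,TAG,img)
print('tag origin in mouth mm',(Rc.T@(tt-tc)*1000).round(1));print((Rc.T@Rt).round(3))
st=manip.read_state();R0=R.from_quat(st['tcp_rot']).as_matrix()
Pc=f['Rm'].T@(tc-f['t']);print('mouth world',Pc,'axes z',(f['Rm'].T@Rc)[:,2],'expected',MZ,'y',(f['Rm'].T@Rc)[:,1],CY)
Pt=f['Rm'].T@(tt-f['t']);print('tag in tool',R0.T@(Pt-st['eef_pos'])*1000,(R0.T@f['Rm'].T@Rt).round(3).tolist())
E
```

```text
[[284.5, 175.5], [370.5, 173.5], [284.5, 231.5], [368.5, 231.5]]
res [0.93 1.01]
res [0.93 0.91]
tag origin in mouth mm [ 9.  -5.9 38.2]
[[ 0.989  0.004  0.145]
 [-0.003  1.    -0.007]
 [-0.145  0.006  0.989]]
mouth world [0.49222448 0.19361279 0.28868247] axes z [-0.67638299  0.0841876   0.73172296] expected [-0.5705381   0.05895938  0.81915204] y [ 0.11181505  0.99366852 -0.01096695] [0.10279254 0.99470282 0.        ]
tag in tool [ 0.41963326  1.48253112 49.05722951] [[-1.0, 0.002, -0.006], [0.002, 1.0, 0.002], [0.006, 0.002, -1.0]]
```

```bash
python3 -m crank '[{"tx":0.013,"ty":0.028,"tz":0,"rx":-0.01,"ry":0,"rz":-0.012},{"tx":0.013,"ty":0.028,"tz":0.06,"rx":-0.01,"ry":0,"rz":-0.012},{"tx":0.013,"ty":0.028,"tz":0.12,"rx":-0.01,"ry":0,"rz":-0.012},{"tx":0.013,"ty":0.028,"tz":0.13,"rx":-0.01,"ry":0,"rz":-0.012},{"tx":0.013,"ty":0.028,"tz":0.13,"rx":-0.01,"ry":0,"rz":-0.012}]'
python3 - <<'E'
from rel import *
f=grab('wrist','pics/w10.png');print(collar(f).tolist())
st=manip.read_state();e=st['eef_pos']+R.from_quat(st['tcp_rot']).apply([.001,0,.046])-(MP-CY*.0005)
print('tag in mouth by tool',(np.array([e@MX,e@CY,e@MZ])*1000).round(1)); print(delta(st['eef_pos'],RM)[1])
cv2.imwrite('pics/z15.png',cv2.resize(f['color'][180:340,220:420,::-1],(750,600),interpolation=cv2.INTER_CUBIC))
E
```

```text
clock: 10.32
eef_pos: [0.4575, 0.1971, 0.3393]
tcp_rot: [0.048, 0.953, -0.016, 0.299]
wrist_force: [-1.0, 1.0, 0.7]
width: 0.146
[[269.5, 185.5], [367.5, 185.5], [273.5, 246.5], [365.5, 246.5]]
tag in mouth by tool [-1.3  1.2 17.2]
[ 0.0013 -0.0032  0.0038]
```

View pics/z15.png

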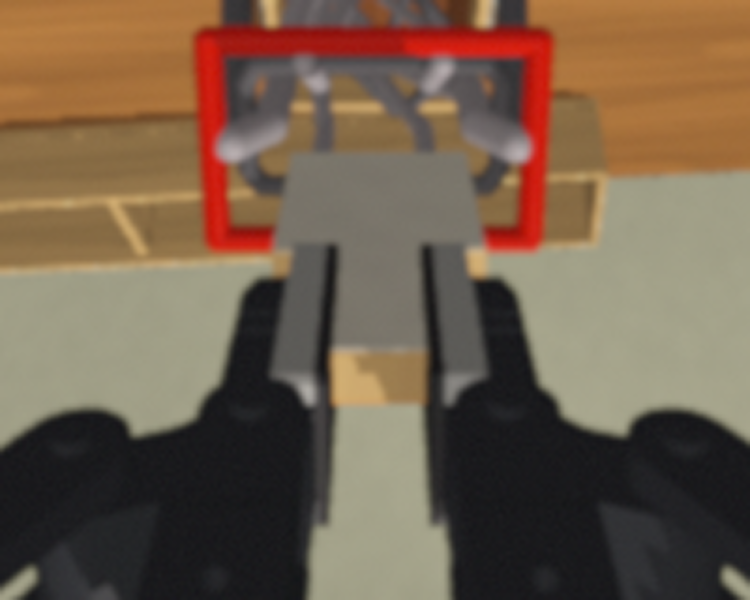

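Tag is about 1 px right of the collar centre; collar rows zoom 30–248, side wire ends at y≈145. Check x and depth by pose solution.

Run:
```python
from rel import *
f=load('pics/w10.npz')
k=3.75;px=lambda zx,zy:(220+(zx+.5)/k-.5,180+(zy+.5)/k-.5)
q=np.array([px(195,29),px(553,29),px(206,251),px(545,251)]);print(q)
Rc,tc=pnp(f,COL,q)
# sanity: fixed-orientation via known axes: cast outer corners on mouth plane z=MP
n=MZ; 
for h in(0,.003):
  W=[]
  for u,v in q:
    c,d=ray(f,u,v); W.append(c+d*(((MP+n*h-c)@n)/(d@n)))
  W=np.array(W)-MP; print('collar corners in mouth frame mm',(np.array([W@MX,W@CY,W@MZ]).T*1000).round(1).tolist())
img=np.array([px(291,154),px(466,154),px(331,348),px(428,348),px(274,245),px(486,245)])
Rt,tt=pnp(f,TAG,img)
print('pnp tag in mouth',(Rc.T@(tt-tc)*1000).round(1),(Rc.T@Rt)[:,2].round(3))
Pt=f['Rm'].T@(tt-f['t'])-MP;print('tag cam, mouth axes',np.array([Pt@MX,Pt@CY,Pt@MZ])*1000)
```

```text
[[271.63333333 187.36666667]
 [367.1        187.36666667]
 [274.56666667 246.56666667]
 [364.96666667 246.56666667]]
res [0.56 0.23]
collar corners in mouth frame mm [[-24.8, -35.9, -0.0], [-25.0, 37.2, 0.0], [25.7, -36.2, -0.0], [25.6, 38.2, 0.0]]
collar corners in mouth frame mm [[-25.7, -35.3, 3.0], [-25.8, 36.6, 3.0], [24.1, -35.6, 3.0], [24.0, 37.7, 3.0]]
res [0.93 0.91]
pnp tag in mouth [-0.6  1.1 16. ] [0.014 0.012 1.   ]
tag cam, mouth axes [ 0.21874901  1.67537694 14.62060489]
```

Camera-only relative pose: tag x -0.4, y +1.0, z +16 mm, tilt within 1°; collar comes out 50.5 x 73.7 mm (51 x 74 given). Shift -1 mm in y and insert in stages.

```bash
python3 -m crank '[{"tx":-0.002,"ty":-0.005,"tz":0.0,"rx":0,"ry":0,"rz":0},{"tx":-0.002,"ty":-0.005,"tz":0.04,"rx":0,"ry":0,"rz":0},{"tx":-0.002,"ty":-0.005,"tz":0.08,"rx":0,"ry":0,"rz":0},{"tx":-0.002,"ty":-0.005,"tz":0.12,"rx":0,"ry":0,"rz":0},{"tx":-0.002,"ty":-0.005,"tz":0.12,"rx":0,"ry":0,"rz":0}]' && python3 -m crank '[{"tx":0,"ty":0,"tz":0.04,"rx":0,"ry":0,"rz":0},{"tx":0,"ty":0,"tz":0.08,"rx":0,"ry":0,"rz":0},{"tx":0,"ty":0,"tz":0.125,"rx":0,"ry":0,"rz":0},{"tx":0,"ty":0,"tz":0.125,"rx":0,"ry":0,"rz":0},{"tx":0,"ty":0,"tz":0.125,"rx":0,"ry":0,"rz":0}]'
python3 - <<'E'
from rel import *
f=grab('wrist','pics/w11.png')
st=manip.read_state();e=st['eef_pos']+R.from_quat(st['tcp_rot']).apply([.001,0,.046])-(MP-CY*.0005)
print('tag in mouth by tool',(np.array([e@MX,e@CY,e@MZ])*1000).round(1)); print(delta(st['eef_pos'],RM)[1],st['wrist_force'],st['moment'])
cv2.imwrite('pics/z16.png',cv2.resize(f['color'][180:340,220:420,::-1],(750,600),interpolation=cv2.INTER_CUBIC))
E
```

```text
clock: 11.0
eef_pos: [0.4713, 0.1945, 0.3193]
tcp_rot: [0.048, 0.953, -0.016, 0.299]
wrist_force: [-0.3, 0.2, -0.2]
width: 0.144
clock: 11.62
eef_pos: [0.4856, 0.1934, 0.2998]
tcp_rot: [0.048, 0.953, -0.015, 0.3]
wrist_force: [-1.2, -0.4, 0.3]
width: 0.147
tag in mouth by tool [ -0.8   0.4 -31.6]
[ 0.0021 -0.0025  0.0037] [-0.1408152   0.02618896 -0.31829587] [-0.01008915  0.31882993 -0.04920808]
```

View pics/z16.png

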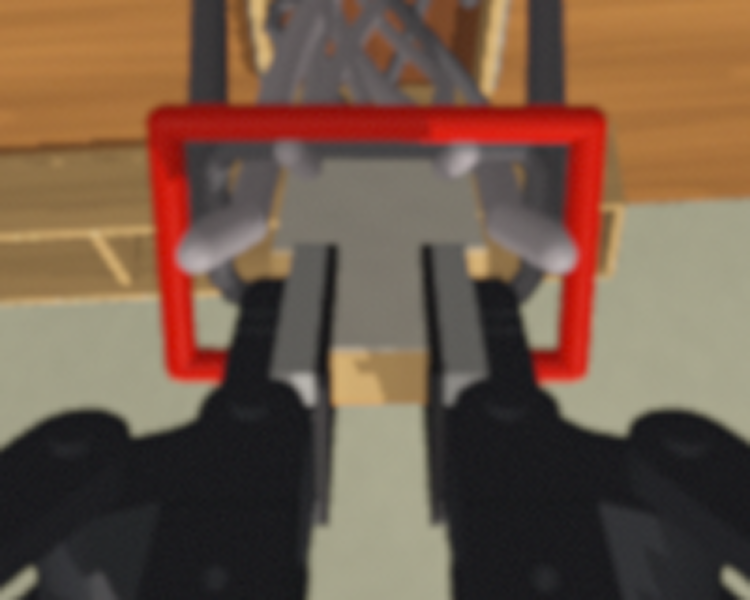

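Tag sits centred between the lower wires, 32 mm in, no contact force, held ~0.4 s. Let go by opening partway, arm still.

```bash
python3 -m crank '[{"tx":0,"ty":0,"tz":0,"rx":0,"ry":0,"rz":0},{"tx":0,"ty":0,"tz":0,"rx":0,"ry":0,"rz":0}]' && python3 -m crank '[{"tx":0,"ty":0,"tz":0,"rx":0,"ry":0,"rz":0},{"tx":0,"ty":0,"tz":0,"rx":0,"ry":0,"rz":0},{"tx":0,"ty":0,"tz":0,"rx":0,"ry":0,"rz":0},{"tx":0,"ty":0,"tz":0,"rx":0,"ry":0,"rz":0},{"tx":0,"ty":0,"tz":0,"rx":0,"ry":0,"rz":0},{"tx":0,"ty":0,"tz":0,"rx":0,"ry":0,"rz":0}]' -0.3
python3 - <<'E'
from rel import *
f=grab('wrist','pics/w12.png');t=grab('top','pics/top2.png')
a=cv2.resize(f['color'][120:320,220:420,::-1],(400,400),interpolation=cv2.INTER_CUBIC);b=cv2.resize(t['color'][120:240,230:330,::-1],(333,400),interpolation=cv2.INTER_CUBIC)
cv2.imwrite('pics/z17.png',np.hstack([a,b]))
E
```

```text
clock: 11.92
eef_pos: [0.4855, 0.1935, 0.3]
tcp_rot: [0.048, 0.953, -0.015, 0.3]
wrist_force: [1.5, 0.2, -1.3]
width: 0.143
clock: 12.68
eef_pos: [0.4855, 0.1935, 0.2998]
tcp_rot: [0.048, 0.953, -0.015, 0.3]
wrist_force: [-0.1, -0.9, -0.4]
width: 0.348
```

View pics/z17.png

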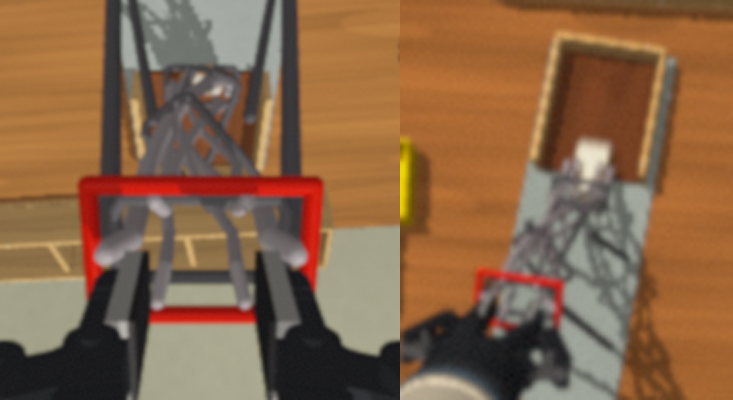

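The tag has run down and appears white side up at the chute's end (top zoom (593,160)), perhaps not fully out. I back off along the slot axis and look again.

```bash
python3 -m crank '[{"tx":0,"ty":0,"tz":-0.15,"rx":0,"ry":0,"rz":0},{"tx":0,"ty":0,"tz":-0.4,"rx":0,"ry":0,"rz":0},{"tx":0,"ty":0,"tz":-0.6,"rx":0,"ry":0,"rz":0},{"tx":0,"ty":0,"tz":-0.6,"rx":0,"ry":0,"rz":0}]'
python3 - <<'E'
from rel import *
t=grab('top','pics/top3.png');s=grab('side','pics/side3.png')
a=cv2.resize(s['color'][180:225,310:375,::-1],(433,300),interpolation=cv2.INTER_CUBIC);b=cv2.resize(t['color'][125:185,260:320,::-1],(300,300),interpolation=cv2.INTER_CUBIC)
cv2.imwrite('pics/z18.png',np.hstack([a,b]))
E
```

```text
clock: 13.28
eef_pos: [0.4171, 0.2014, 0.4012]
tcp_rot: [0.048, 0.952, -0.013, 0.301]
wrist_force: [0.1, -0.1, 0.1]
width: 0.35
```

View pics/z18.png

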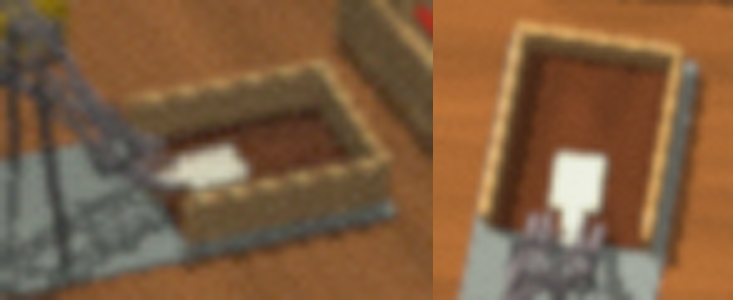

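Side and top both show the tag white side up in the tray, tab still by the wire ends. I check flatness and position with a closer wrist view.

Run:
```python
from rel import *
print(*delta([.63,.18,.40],toolframe(PC)))
```

```text
[-0.8823  0.0042  0.6044] [0.0019 1.1645 0.0054]
```

```bash
python3 -m crank '[{"tx":-0.2,"ty":0,"tz":0.1,"rx":0,"ry":0.3,"rz":0},{"tx":-0.44,"ty":0,"tz":0.28,"rx":0,"ry":0.6,"rz":0},{"tx":-0.66,"ty":0,"tz":0.44,"rx":0,"ry":0.9,"rz":0},{"tx":-0.88,"ty":0,"tz":0.6,"rx":0,"ry":1,"rz":0},{"tx":-0.88,"ty":0,"tz":0.6,"rx":0,"ry":1,"rz":0},{"tx":-0.88,"ty":0,"tz":0.6,"rx":0,"ry":1,"rz":0}]'
python3 - <<'E'
from rel import *
f=grab('wrist','pics/w13.png');grab('top','pics/top4.png');grab('side','pics/side4.png')
cv2.imwrite('pics/z19.png',cv2.resize(f['color'][60:320,220:420,::-1],(462,600),interpolation=cv2.INTER_CUBIC))
E
```

```text
clock: 14.12
eef_pos: [0.6289, 0.1782, 0.3981]
tcp_rot: [0.051, 0.998, -0.003, 0.041]
wrist_force: [-0.5, 0.9, 0.8]
width: 0.352
```

View pics/z19.png

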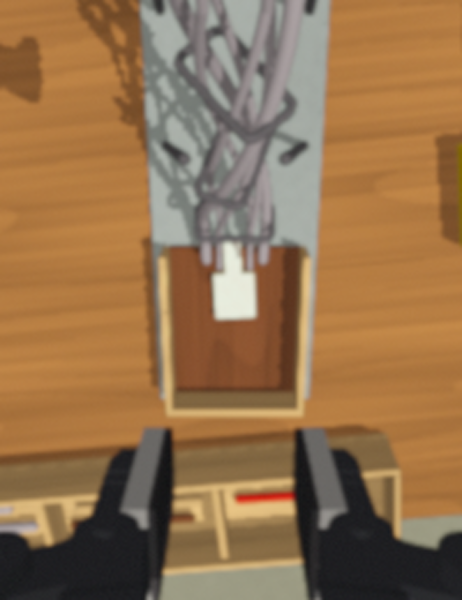

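Run:
```python
from rel import *
f=load('pics/w13.npz');k=2.31
def g(zx,zy,z): 
    p=onz(f,220+(zx+.5)/k-.5,60+(zy+.5)/k-.5,z)-np.array([MP[0],MP[1],0]); return np.array([p@CX,p@CY,p[2]])*1000
A=dict(endL=g(214,320,.017),endR=g(258,319,.017),shL=g(212,272,.017),shR=g(255,272,.017),tabL=g(223,243,.017),tabR=g(241,243,.017))
for n,p in A.items(): print(n,p.round(1))
print('floor far L,R',g(176,389,.009).round(1),g(297,388,.009).round(1),'near',g(170,246,.009).round(1),g(300,246,.009).round(1))
print('rim far',g(166,413,.042).round(1),g(304,413,.042).round(1))
a=load('pics/top3.npz')['color'];b=load('pics/top4.npz')['color'];print('tray change',np.abs(a[140:176,278:308].astype(int)-b[140:176,278:308]).mean())
```

```text
endL [258.6 -16.7  17. ]
endR [257.6  21.6  17. ]
shL [214.7 -18.   17. ]
shR [214.6  18.3  17. ]
tabL [189.4  -8.6  17. ]
tabR [189.4   6.4  17. ]
floor far L,R [331.4 -53.    9. ] [330.1  59.3   9. ] near [194.4 -53.4   9. ] [194.2  56.2   9. ]
rim far [337.4 -59.3  42. ] [337.1  62.8  42. ]
tray change 44.028703703703705
```

Tray comes out x 194–331 (centre 263), tag mid about 35 mm from centre, length 68.7 mm as if flat; but the tab lies by the lower wires, so tilt needs a closer look.

Run:
```python
from rel import *
p=np.array([MP[0],MP[1],0])+CX*.24;p[2]=.2
print(p,*delta(p,toolframe(PC)))
```

```text
[0.73232868 0.16812979 0.2       ] [-0.4361 -0.0027  1.0467] [-1.000e-04  1.652e-01  5.500e-03]
```

```bash
python3 -m crank '[{"tx":-0.3,"ty":0,"tz":0.1,"rx":0,"ry":0.1,"rz":0},{"tx":-0.436,"ty":0,"tz":0.35,"rx":0,"ry":0.165,"rz":0},{"tx":-0.436,"ty":0,"tz":0.65,"rx":0,"ry":0.165,"rz":0},{"tx":-0.436,"ty":0,"tz":0.95,"rx":0,"ry":0.165,"rz":0},{"tx":-0.436,"ty":0,"tz":1,"rx":0,"ry":0.165,"rz":0},{"tx":-0.436,"ty":0,"tz":1,"rx":0,"ry":0.165,"rz":0}]'
python3 - <<'E'
from rel import *
f=grab('wrist','pics/w14.png');s=grab('side','pics/side5.png')
cv2.imwrite('pics/z20.png',cv2.resize(f['color'][80:260,230:410,::-1],(600,600),interpolation=cv2.INTER_CUBIC))
cv2.imwrite('pics/z21.png',cv2.resize(s['color'][180:225,310:375,::-1],(800,554),interpolation=cv2.INTER_CUBIC))
E
```

```text
clock: 15.02
eef_pos: [0.7327, 0.1691, 0.2108]
tcp_rot: [0.05, 0.999, 0.0, 0.001]
wrist_force: [1.0, -0.2, 0.9]
width: 0.35
```

View pics/z20.png

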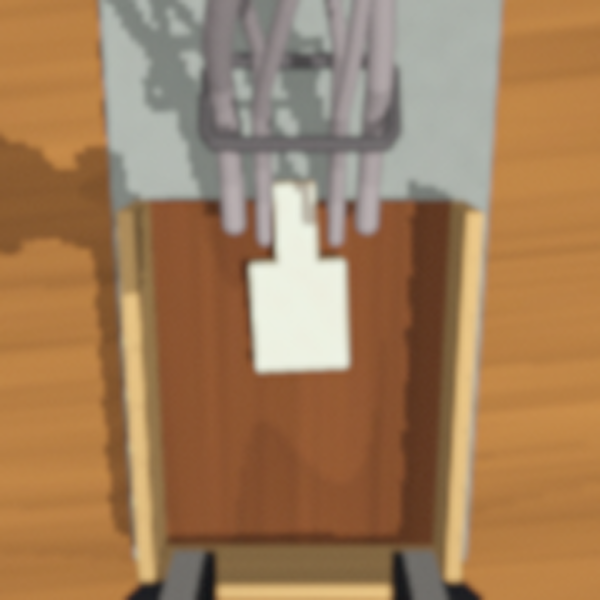

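View pics/z21.png

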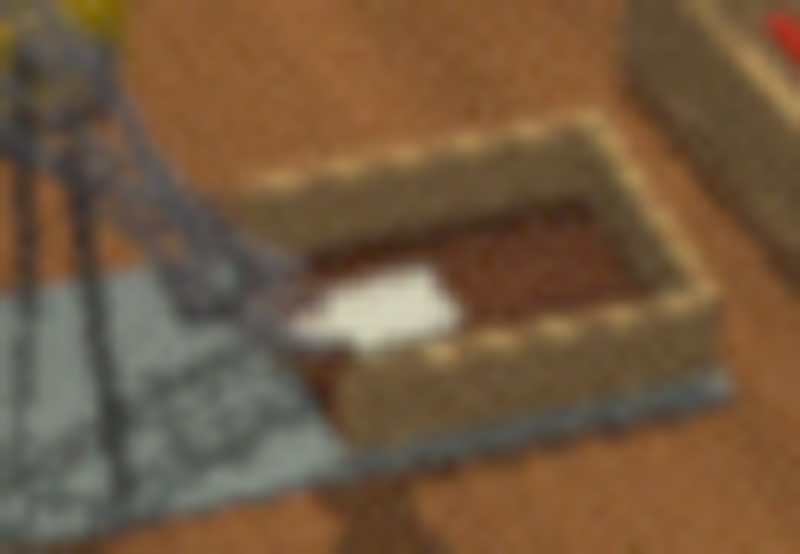

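Close view: tag free with tab end at (295,183), shoulders (248–348,260), body end (255–350,372) in the zoom. Solve its pose.

Run:
```python
from rel import *
f=load('pics/w14.npz');k=600/180
px=lambda zx,zy:(230+(zx+.5)/k-.5,80+(zy+.5)/k-.5)
# image: right=+chute y ; flipped tag: white up; free end at bottom
img=np.array([px(256,373),px(350,370),px(247,262),px(348,259),px(275,182),px(315,182)])
# own flat frame: u along tag from free end to tab (image up), v = image right
obj=np.array([[0,-17,0],[0,17,0],[40,-17,0],[40,17,0],[68,-7,0],[68,7,0]],float)/1000
Rt,tt=pnp(f,obj,img)
Rw=f['Rm'].T@Rt;Pw=f['Rm'].T@(tt-f['t']);print('free end (top face)',Pw,'normal z',Rw[2,2],'tilt deg',np.degrees(np.arccos(abs(Rw[2,2]))),'rise/len',Rw[2,0],'dir',Rw[:,0])
for u,v in img:
    p=onz(f,u,v,.017)-np.array([MP[0],MP[1],0]);print((np.array([p@CX,p@CY])*1000).round(1))
for zz in (.017,.025,.035):
    P=[onz(f,*img[i],zz) for i in range(6)];print(zz,'end width',np.linalg.norm(P[0]-P[1])*1e3,'shoulder',np.linalg.norm(P[2]-P[3])*1e3,'tab',np.linalg.norm(P[4]-P[5])*1e3)
```

```text
res [0.92 0.28]
free end (top face) [0.74371569 0.16889581 0.04073379] normal z -0.924012496626154 tilt deg 22.48008411131244 rise/len -0.3762575045174476 dir [-0.92516415  0.05001589 -0.3762575 ]
[258.7 -15.8]
[257.4  19.8]
[216.6 -18.5]
[215.4  18.2]
[188.2  -8.2]
[188.1   6. ]
0.017 end width 35.58496106034249 shoulder 36.750874008732005 tab 14.15933113858347
0.025 end width 34.73883785497916 shoulder 35.877028249467486 tab 13.822656928698493
0.035 end width 33.68118384827499 shoulder 34.784721050386864 tab 13.401814166342238
```

PnP tilt is weakly conditioned here (it disagrees with the flat-plane lengths). Check heights of the free-end corners by triangulating side against wrist, and by a second wrist view.

Run:
```python
from rel import *
f=load('pics/w14.npz');s=load('pics/side5.npz');k=600/180;w13=load('pics/w13.npz')
px=lambda zx,zy:(230+(zx+.5)/k-.5,80+(zy+.5)/k-.5)
ps=lambda zx,zy:(310+(zx+.5)/12.31-.5,180+(zy+.5)/12.31-.5)
pw=lambda zx,zy:(220+(zx+.5)/2.31-.5,60+(zy+.5)/2.31-.5)
for n,a,b,c in(('end+y',(350,370),(432,266),(258,319)),('end-y',(256,373),(463,316),(214,320)),('sh-y',(247,262),(362,350),(212,272)),('tab-y',(275,182),(298,330),(223,243))):
    p,e=tri([(f,*px(*a)),(s,*ps(*b))]);print(n,'w+side',p.round(4),[x.round(1).tolist() for x in e])
    p,e=tri([(f,*px(*a)),(w13,*pw(*c))]);print(n,'w+w13',p.round(4))
# expected projection of flat tag in the side view
for nm,P in dict(endp=(.7507,.1862),endm=(.7471,.1507)).items():
    for z in(.009,.017,.03,.04):
        u,v=proj(s,[*P,z]);print(nm,z,((u+.5-310)*12.31-.5).round(),((v+.5-180)*12.31-.5).round())
```

```text
end+y w+side [0.7547 0.1856 0.0133] [[-0.2, 1.5], [-0.4, 0.1]]
end+y w+w13 [0.7521 0.1869 0.0163]
end-y w+side [0.7506 0.1502 0.0165] [[-0.1, 0.9], [-0.2, 0.1]]
end-y w+w13 [0.7501 0.1498 0.0146]
sh-y w+side [0.7094 0.1513 0.013 ] [[-0.3, 1.3], [-0.4, 0.1]]
sh-y w+w13 [0.709  0.1517 0.0059]
tab-y w+side [0.6847 0.1634 0.0213] [[-1.3, 4.6], [-1.2, 0.1]]
tab-y w+w13 [0.6794 0.1653 0.0233]
endp 0.009 416.0 279.0
endp 0.017 417.0 262.0
endp 0.03 418.0 234.0
endp 0.04 419.0 212.0
endm 0.009 450.0 335.0
endm 0.017 451.0 317.0
endm 0.03 452.0 289.0
endm 0.04 453.0 268.0
```

Free-end corners triangulate to z 13–16 mm (17 expected for flat). The tab end is at 21–23 mm, so tilt is about 5° at most, well under 14°. Raise the arm clear, let it settle, and compare once more.

```bash
python3 -m crank '[{"tx":0,"ty":0,"tz":-0.25,"rx":0,"ry":0,"rz":0},{"tx":0,"ty":0,"tz":-0.5,"rx":0,"ry":0,"rz":0},{"tx":0,"ty":0,"tz":-0.7,"rx":0,"ry":0,"rz":0},{"tx":0,"ty":0,"tz":-0.7,"rx":0,"ry":0,"rz":0},{"tx":0,"ty":0,"tz":-0.7,"rx":0,"ry":0,"rz":0},{"tx":0,"ty":0,"tz":-0.7,"rx":0,"ry":0,"rz":0},{"tx":0,"ty":0,"tz":-0.7,"rx":0,"ry":0,"rz":0}]'
python3 - <<'E'
from rel import *
s=grab('side','pics/side6.png');f=grab('wrist','pics/w15.png')
a=load('pics/side5.npz')['color'].astype(int);b=s['color'].astype(int)
print('tray diff',np.abs(a[195:215,330:350]-b[195:215,330:350]).mean())
o=load('pics/side0.npz')['color'].astype(int)
for n,(x0,y0,x1,y1) in dict(lid=(300,312,375,362),spoon=(235,186,274,206),scoop=(296,174,320,194),jar=(380,280,405,312)).items(): print(n,np.abs(o[y0:y1,x0:x1]-b[y0:y1,x0:x1]).mean().round(1))
st=manip.read_state();print(st['clock'],st['wrist_force'])
cv2.imwrite('pics/z22.png',f['color'][:,:,::-1])
E
```

```text
clock: 16.0
eef_pos: [0.7323, 0.1684, 0.3477]
tcp_rot: [0.05, 0.999, -0.0, -0.001]
wrist_force: [-0.3, -0.1, -0.0]
width: 0.35
tray diff 3.1041666666666665
lid 2.8
spoon 3.0
scoop 3.0
jar 2.8
16.1 [ 0.47550695 -0.22029005  0.07318549]
```

View pics/z22.png

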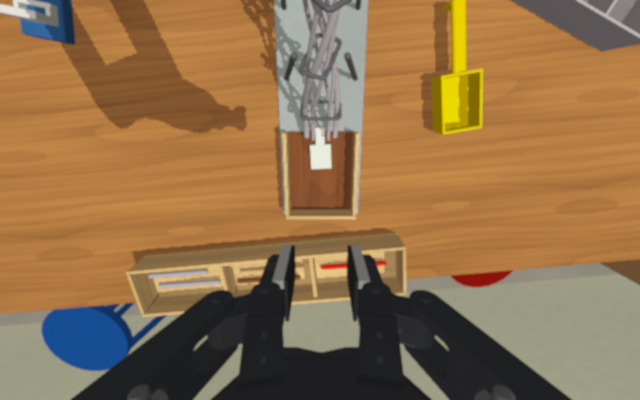

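The tag lies still in the tray at (320,150), white side up. The bystander regions in the side view match the start picture to within noise, and the arm is clear. Handing in.

```bash
python3 -c "
from cell import manip
print(manip.hand_in())"
```

```text
the job is handed in; nothing more can be done
None
```

I handed the job in at about 16 s, with the tag lying still, white side up, in the tray; no verdict was reported.

**What I did:** I gripped the jaw's post, dragged the jaw back 23 mm and let go. Then I lifted the tag by its tab and lined it up with the slot. I fed it about 32 mm in, meeting no contact force, held it, and let go. It slid through the twist by itself.

**Last checks:**
- **Position:** the tag's middle is about 35 mm from the tray's centre (85 mm allowed).
- **Still:** it had not moved between the last pictures.
- **Bystanders:** pot lid, spoon rest, scoop and jar look the same as in the first side picture.
- **Arm:** it stands clear at z 0.35 with no wrist force.

**Checks that disagreed:** one single-view estimate gave the tag a tilt of about 22°, over the 14° limit. I rejected it because the picture fixes tilt poorly there. The tag's measured length fits lying flat. Two-view heights put its free end at 13–16 mm (17 expected if flat) and its tab end at 21–23 mm, so I take the tilt as about 5°. One of those heights, at the shoulder, came out low at 6 mm, so they are rough. The tab end lies between the lower wire ends of the chute.

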